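# Unload the lid-sealing press in a grain laboratory

### The job

The lids have been pressed onto the sample tins. Wind the press's handwheel fully up, draw the bolt, pull the drawer fully out and stand every tin, lid up, flat on the floor of the grey carrier. Then push the empty drawer fully home, slide the bolt fully across again to lock it, and leave the press wound up and the other things on the table where they are.

Things in the scene. Friction and masses are not known exactly. Their poses are not given: they have to be found in the camera images.
- wheel (a joint): turn of the press's handwheel, rad: 0 = wound fully down, 5.2 = wound fully up against its stop; grows when the wheel is turned anticlockwise seen from above. The screw is steep: wheel, stem and pressing foot rise 6 mm for every radian (31 mm in all). It turns stiffly (about 0.2 N m) and stays where it is left. It starts somewhere between 0 and 0.7.
- wheel_mid (a point): centre of the black round handwheel on top of the press, on its vertical axis, half-way up its rim; it rises with the wheel. The wheel is a solid disc 56 mm in diameter and 20 mm thick, clear all round; with the wheel fully down its underside is 20 mm above the white crosshead (34 mm deep by 290 mm wide, its top 135 mm above the table). A white mark on its top shows the turn.
- press: the lid-sealing screw press, fixed to the table; origin on the table in the middle of the press, under the wheel. Its own +x points away from its front: the drawer comes out towards its -x (roughly towards the robot). Grey base 193 x 340 mm, 14 mm high; two steel columns at its y = +-125 mm carry the crosshead. Under the crosshead a wide foot rises with the wheel; until the wheel is wound nearly up, a tail on the foot stops the drawer from coming out.
- drawer (a joint): how far the press's drawer is pulled out, m: 0 = fully home, 0.12 = fully out at its stop; it moves along the press's -x, about 3 N, stays where it is left. Held shut by the bolt, and by the foot when that is down.
- drawer_post (a point): middle of the drawer's handle, an upright black round post 16 mm in diameter on the drawer's tongue; it reaches 18 mm above and 22 mm below this point (48 mm above the table). It moves with the drawer. The post stands 112 mm in front (press -x) of the middle of the tin row. The drawer's inside is 62 mm (press x) by 206 mm (press y), its floor 22 mm above the table, with walls 10 mm high round it; a narrow steel tab 78 mm high stands 63 mm behind the middle of the tin row.
- bolt (a joint): how far the locking bolt is drawn, m: 0 = fully across in front of the drawer (locked), 0.032 = fully drawn at its stop; it must be drawn at least 0.024 to clear the drawer. It moves along the press's -y, outwards, about 1.5 N, and stays where it is left.
- bolt_knob (a point): centre of the bolt's knob, an upright black round pin 14 mm in diameter at the front corner of the press (its -y side), reaching 18 mm above and 22 mm below this point (54 mm above the table); the guides beside it are 30 mm high. It moves with the bolt.
- carrier: the grey open carrier for tins, fixed to the table, on one side or the other of the press; origin under its centre on the table, long side along its x. Inside 220 x 70 mm, floor 5 mm thick, walls 12 mm high from the table; there is room for four tins in one row along x, 50 mm apart.
- tin0_mid (a point): a sealed sample tin: square aluminium box with a lid on top, 40 x 40 mm and 32 mm high, about 80 g; this is its centre, 16 mm above its underside; z up through the lid, x and y along its sides. The tins start standing in one row in the drawer, along the press's y, in places 52 mm apart; two to four of the four are present (the pose is None if absent).
- tin1_mid (a point): a sealed sample tin: square aluminium box with a lid on top, 40 x 40 mm and 32 mm high, about 80 g; this is its centre, 16 mm above its underside; z up through the lid, x and y along its sides. The tins start standing in one row in the drawer, along the press's y, in places 52 mm apart; two to four of the four are present (the pose is None if absent).
- tin2_mid (a point): a sealed sample tin: square aluminium box with a lid on top, 40 x 40 mm and 32 mm high, about 80 g; this is its centre, 16 mm above its underside; z up through the lid, x and y along its sides. The tins start standing in one row in the drawer, along the press's y, in places 52 mm apart; two to four of the four are present (the pose is None if absent).
- tin3_mid (a point): a sealed sample tin: square aluminium box with a lid on top, 40 x 40 mm and 32 mm high, about 80 g; this is its centre, 16 mm above its underside; z up through the lid, x and y along its sides. The tins start standing in one row in the drawer, along the press's y, in places 52 mm apart; two to four of the four are present (the pose is None if absent).
- jar: a small closed glass jar, 66 mm in diameter and 90 mm high; origin under its centre. Leave alone.
- cup: an empty white plastic cup, 64 mm across and 50 mm high; origin under its centre. Leave alone.
- weight: a steel calibration weight, a cylinder 26 mm in diameter and 28 mm high with a small knob on top; origin under its centre. Leave alone.
- cuvette: a small clear block 60 x 30 x 12 mm lying on the table; origin under its centre. Leave alone.
- sieve: a steel test sieve, 150 mm across and 45 mm high, fixed, on the side of the press where the carrier is not; origin under its centre.
Not all that is in view belongs to the job. Of the things that look like the carrier, the larger one is meant.

How it is judged:
On the way, in this order (a step that is already met when the one before it is completed fails the run):
1. the press is wound fully up and the bolt is drawn, the drawer still home (value of joint wheel above 4.9 rad and value of joint bolt above 0.024 m and value of joint drawer below 0.02 m), for 0.2 s.
2. the drawer is pulled fully out (value of joint drawer above 0.11 m), for 0.2 s.
3. every tin stands in the carrier (x of tin0_mid in the frame of carrier between -0.097 and 0.097 m and y of tin0_mid in the frame of carrier between -0.026 and 0.026 m and z of tin0_mid in the frame of carrier between 0.014 and 0.028 m and angle between each of tin0_mid, tin1_mid, tin2_mid, tin3_mid's own z axis and vertical below 0.15 rad and x of tin1_mid in the frame of carrier between -0.097 and 0.097 m and y of tin1_mid in the frame of carrier between -0.026 and 0.026 m and z of tin1_mid in the frame of carrier between 0.014 and 0.028 m and x of tin2_mid in the frame of carrier between -0.097 and 0.097 m and y of tin2_mid in the frame of carrier between -0.026 and 0.026 m and z of tin2_mid in the frame of carrier between 0.014 and 0.028 m and x of tin3_mid in the frame of carrier between -0.097 and 0.097 m and y of tin3_mid in the frame of carrier between -0.026 and 0.026 m and z of tin3_mid in the frame of carrier between 0.014 and 0.028 m), for 0.2 s.
4. the drawer is pushed fully home (value of joint drawer below 0.006 m), for 0.2 s.
5. the bolt is across again (value of joint bolt below 0.006 m), for 0.2 s.
At the end, for the whole second after the job is handed in: every tin present stands lid up on the carrier's floor (its centre within 97 mm of the carrier's centre along the long side and 26 mm across, tilted less than 0.15 rad) and is at rest; the wheel is above 4.8 rad, the drawer within 6 mm of home and the bolt within 6 mm of fully across (all of step 3 and linear speed of each of tin0, tin1, tin2, tin3 below 0.02 m/s and value of joint wheel above 4.8 rad and value of joint each of drawer, bolt below 0.006 m); the robot touches nothing.
It fails at once if one of the other things on the table is shifted by more than 5 cm or the jar or cup is tipped (distance of any of jar, cup, weight, cuvette from where it was at the start of the episode above 0.05 m or angle between any of jar, cup's own z axis and vertical above 0.6 rad).
Of tin0, tin1, tin2, tin3 only 2 to 4 are there at a start; the rules pass over those that are not, and their reading is None.
At some moment in a run one of tin0, tin1, tin2, tin3 may be knocked a few centimetres aside while the robot is not near it.
Once in a run the grip may slacken for a moment while it holds something.
It also fails if it takes over 210 s, if anything falls off the work surface, if the arm or the gripper's body presses on something with over 40 N, if the wrist force passes 120 N, or if a joint passes its speed limit or range.

### The arm

A 6-joint arm with a two-finger parallel gripper is mounted at the origin on the work surface. World frame = base frame: x ahead of the robot, y to its left, z up, the work surface at z = 0. Lengths are in m, angles in rad, forces in N, time in s.
With the tool pointing down it reaches from about 0.375 to 0.9 m from the base axis. Payload 3.1 kg.
Tool frame: the origin (TCP) lies at the very end of the fingers, on their centre line; the grasp point (between the pads) lies behind it (arm.pinch_z is the z of the grasp point in the tool frame, in m); z points along the fingers, y is the line along which they close (so a half turn about z gives the same grasp; the last joint's range is limited). The gripper opens to 85 mm and grips with 20 to 120 N. Pads are 22 mm wide; open, the fingers measure 114 mm over their backs; the gripper's body (76 mm by 85 mm) begins 54 mm behind the grasp point. The pads swing forward as they close: fully open they stand 13 mm farther back than shut.
Start: joints at [-0.178, 0.527, 1.433, -0, 1.181, -0.178], TCP at [0.625, 0, 0.231] pointing down, gripper open.
Joint ranges: [-3.08, 3.08], [-0.75, 2.2], [0.22, 2.44], [-1.43, 4.57], [0, 2.65], [-2.85, 2.85]. Speed limits (rad/s): [2.79, 2.79, 3.14, 3.14, 3.14, 3.14].

### API

Orientations are given as a unit quaternion [x, y, z, w].
In Python, from cell import arm gives the robot as it stands.
- The arm moves only by the tool move_arm, never from a script. Its argument "increments" is a list that holds one entry, the list of rows, each a list of 7 numbers: the shift along the tool's x, y, z in cm, then the turn, a rotation vector about the tool's x, y, z in rad, then the finger opening in cm, from 0 to 8.54. In form: [[[dx, dy, dz, wx, wy, wz, claw], ...]]. A call has 1 to 10 rows; each row is the pose to reach, as a shift and turn from the pose commanded when the call began, along the tool's axes at that moment; what a row does not reach only later rows make up. A row lasts 1/12 s, in which the tool goes at most 41.7 mm and 7.16 degrees, less where a joint would pass 70% of its speed; a pose out of reach is approached as far as the arm can. A call with a gripper value outside its range is refused whole. The fingers move at their own pace and stop on an object; "newtons" is the grip in N (left out, the last holds). Time passes only in rows, so rows that repeat a pose let the fingers close. It gives the time, the measured TCP pose, the force, the opening and the grip force at its end, in the units of the state.
- arm.get_obs(): the state, without advancing time (a new reading comes with each control period).
- arm.snapshot(name): name is "scene" or "side" or "wrist"; returns a dict with "pixels" (480x640x3 uint8, blue, green, red), "fov_y" (degrees; the focal length in pixels is half the picture's height over the tangent of half this angle, whatever the lens; pixels are square), "cx", "cy" (the principal point, pixels), "rvec" (rotation vector, rad) and "tvec" (3), from world to camera coordinates, as OpenCV has them. Camera axes: x right, y down, z forward; pixel columns grow to the right and rows downward; lengths in m; the calibration is good to about 2 mm. A picture is of the moment at which its call begins. There is no depth.
- arm.finish_job(): hands the job in; it is judged then, once.
The state is a dict: "clock": time; "qpos": joint angles; "dq": joint speeds; "effort": joint torques, N m; "eef_pos": TCP position; "tool_rot": TCP orientation; "contact_force": force on the tool from outside, world axes, zero at the start; "wrist_torque": the same for the moment, N m; "gripper_width": finger opening in m; "finger_force": force on a finger pad.
Only numpy, scipy, OpenCV 4.12 (cv2) and the standard library are available. Lean on these libraries where they do the work, as an engineer would, in place of code of your own. Each camera call takes 0.05 s, during which the arm holds its last target. There are 200 camera calls.

## Working session

There is one attempt and no reset: what is moved stays moved. The work goes in short steps, Python scripts to look and compute and a tool call to move; the robot and the scene stay as the last step left them, time stands still between calls to the robot, and variables do not carry over. Pictures are saved under pics/ and viewed, at most 14 in all, crops included, and the job is handed in when it is done.

Besides the shell and the picture viewer there is one more tool, called after "Call:" as name([rows], argument=value, ...), one row to a line, values as JSON. move_arm: Moves the arm, as the interface text tells. Its arguments: {"type":"object","properties":{"increments":{"type":"array"},"newtons":{"type":"number"}},"required":["increments"]}

```bash
ls; mkdir -p pics
python3 - <<'E'
from cell import arm
import cv2
o=arm.get_obs();print(o, arm.pinch_z)
for n in("scene","side","wrist"):
    s=arm.snapshot(n);cv2.imwrite(f"pics/{n}0.png",s["pixels"]);print(n,s["fov_y"],s["cx"],s["cy"],s["rvec"],s["tvec"])
E
```

```text
pics
{'clock': 0.0, 'qpos': array([-1.78502148e-01,  5.28471290e-01,  1.43390191e+00,  3.01198007e-05,
        1.18136204e+00, -1.78470869e-01]), 'dq': array([-0.00184953, -0.0004244 ,  0.00068211, -0.00080395, -0.00135189,
        0.00066054]), 'effort': array([ 2.50220628e-04, -4.42344439e+01, -1.78024775e+01, -2.06930472e-04,
        8.36740597e-03,  2.24214921e-05]), 'eef_pos': array([6.24296363e-01, 1.63474132e-04, 2.30330573e-01]), 'tool_rot': array([ 7.07121487e-01,  7.07091263e-01, -5.99555244e-04, -8.87917182e-04]), 'contact_force': array([ 0.660083  , -0.03468321,  0.30711733]), 'wrist_torque': array([-0.00139532, -0.06537261,  0.00359066]), 'finger_force': 0.0, 'gripper_width': 0.08554871232036719} -0.0187
scene 44.47977985895681 328.42255525521887 240.8640794204558 [ 0.78113471  2.6880215  -0.97678539] [ 0.39146553 -0.13515584  1.86788587]
side 50.57483545068727 316.2960898960429 245.03416928960266 [ 2.07229113 -0.80598489  0.38843726] [-0.33951936  0.29659461  0.98478943]
wrist 58.48891748038999 323.47295822635516 243.25696018256443 [-2.82895456e+00 -1.24496120e-03  4.20159858e-03] [-0.62284728 -0.03862691  0.38266311]
```

View pics/scene0.png

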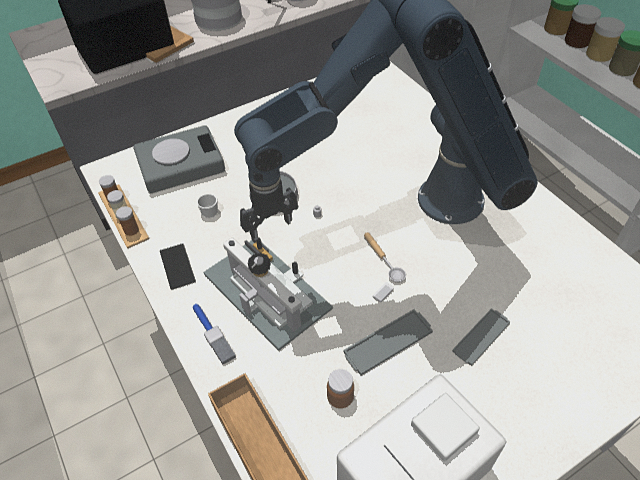

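View pics/side0.png

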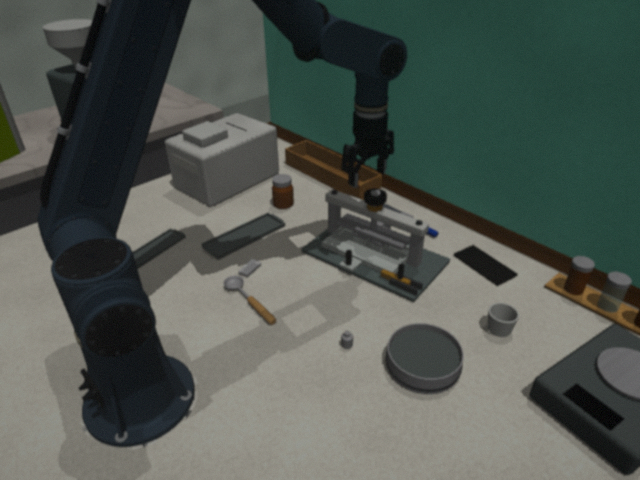

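View pics/wrist0.png

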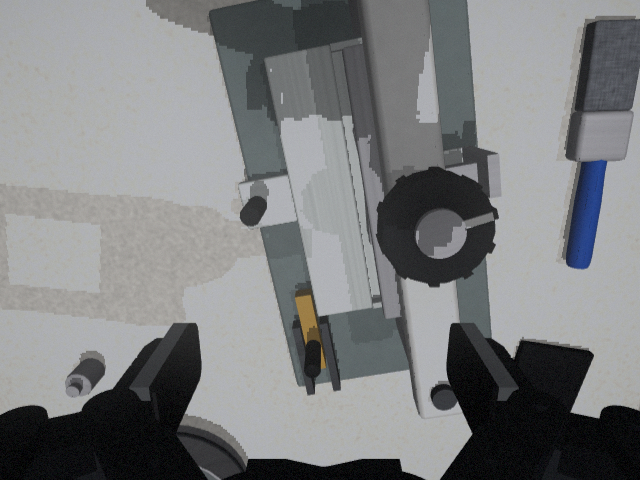

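Wrist view: the wheel is at about (437,227), the post at (250,212), the bolt knob at (313,355), and the base front edge runs from (210,12) to (300,385). In the scene view the larger carrier is at (388,342) and the smaller decoy at (481,336). The sieve is on the -y side.

```bash
cat > h.py <<'E'
from cell import arm
import cv2, numpy as np
from scipy.spatial.transform import Rotation as R
def snap(n,save=None):
    s=arm.snapshot(n)
    if save: cv2.imwrite(f"pics/{save}.png",s["pixels"])
    return s
def K(s):
    f=240/np.tan(np.radians(s["fov_y"])/2); return np.array([[f,0,s["cx"]],[0,f,s["cy"]],[0,0,1]])
def ray(s,p):
    Rm=R.from_rotvec(np.ravel(s["rvec"])).as_matrix(); c=-Rm.T@np.ravel(s["tvec"])
    return c,Rm.T@(np.linalg.inv(K(s))@[p[0],p[1],1])
def onz(s,p,z):
    c,d=ray(s,p); return (c+d*(z-c[2])/d[2])[:2]
def proj(s,P):
    return cv2.projectPoints(np.array(P,float).reshape(-1,3),np.ravel(s["rvec"]),np.ravel(s["tvec"]),K(s),None)[0][:,0]
def tri(s1,p1,s2,p2):
    c1,d1=ray(s1,p1);c2,d2=ray(s2,p2);A=np.array([d1,-d2]).T
    t=np.linalg.lstsq(A,c2-c1,rcond=None)[0];return (c1+t[0]*d1+c2+t[1]*d2)/2
def totool(dw):  # world displacement (m) -> tool cm
    return R.from_quat(arm.get_obs()["tool_rot"]).inv().apply(dw)*100
E
python3 - <<'E'
from h import *
w=snap("wrist");sc=snap("scene");sd=snap("side")
print("cam",ray(w,(320,240))[0])
A=onz(w,(210,12),.014);B=onz(w,(300,385),.014);print("front corners",A,B)
d=A-B;print("len",np.linalg.norm(d),"press yaw",np.degrees(np.arctan2(-d[0],d[1])))
for z in(.17,.175,.18):print("wheel",onz(w,(437,227),z))
print("post top",onz(w,(248,216),.066),"knob top",onz(w,(313,346),.072))
x1=onz(w,(368,120),.135);x2=onz(w,(412,410),.135);print('cross front edge',x1,x2)
for n,s in(("sc",sc),("sd",sd)):
    im=s["pixels"];hsv=cv2.cvtColor(im,cv2.COLOR_BGR2HSV)
    m=cv2.inRange(hsv,(70,15,50),(110,90,140))
    k,l,st,ce=cv2.connectedComponentsWithStats(m)
    for i in range(1,k):
        if st[i,4]>300:
            c=max(cv2.findContours((l==i).astype(np.uint8),0,1)[0],key=cv2.contourArea)
            r=cv2.minAreaRect(c);print(n,st[i],onz(s,r[0],.012),[onz(s,q,.012).round(3).tolist() for q in cv2.boxPoints(r)])
E
```

```text
cam [0.62400983 0.08118028 0.37422185]
front corners [0.5376001  0.14750664] [ 0.59990689 -0.18264803]
len 0.3359825062409111 press yaw 10.687166448205465
wheel [0.67958423 0.02367416]
wheel [0.67822359 0.02508209]
wheel [0.67686296 0.02649002]
post top [0.56727827 0.00268439] knob top [ 0.61483878 -0.10327564]
cross front edge [0.64724268 0.07336858] [ 0.68278162 -0.11356987]
sc [   0    0   64  169 6445] [ 0.97410632 -1.34353969] [[0.93, -2.083], [0.687, -1.922], [1.006, -0.803], [1.185, -0.919]]
sc [  234     0   303   224 20580] [ 0.03595718 -0.38584104] [[0.39, -1.035], [-0.947, -1.205], [-0.252, 0.142], [0.597, 0.081]]
sc [ 578    0   62   33 1071] [-1.26003215 -0.46889344] [[-1.254, -0.636], [-1.479, -0.487], [-1.265, -0.313], [-1.055, -0.452]]
sc [ 537   57  103   97 3506] [-0.72795253 -0.08134032] [[-0.641, -0.314], [-0.821, -0.402], [-0.807, 0.132], [-0.65, 0.187]]
sc [294 281  38  44 338] [0.59169227 0.09429245] [[0.64, 0.041], [0.562, 0.013], [0.545, 0.147], [0.619, 0.17]]
sd [218 216  62  26 470] [0.48164618 0.30842629] [[0.397, 0.341], [0.602, 0.35], [0.569, 0.274], [0.375, 0.272]]
sd [ 59 219  35  27 427] [0.12196572 0.64839436] [[0.09, 0.712], [0.181, 0.708], [0.153, 0.586], [0.068, 0.594]]
sd [404 250  45  39 811] [ 0.71418782 -0.12208871] [[0.652, -0.093], [0.808, -0.056], [0.778, -0.152], [0.632, -0.18]]
sd [353 264  63  36 428] [ 0.59742646 -0.09748588] [[0.564, -0.018], [0.607, 0.005], [0.629, -0.173], [0.589, -0.19]]
sd [ 538  325  102  131 3047] [ 0.6964805  -0.60038765] [[0.589, -0.496], [0.88, -0.476], [0.803, -0.704], [0.561, -0.692]]
sd [ 390  329   70   49 1774] [ 0.4820415  -0.30629092] [[0.402, -0.265], [0.528, -0.207], [0.565, -0.349], [0.443, -0.392]]
sd [124 413  56  26 408] [-0.01577538 -0.08245024] [[-0.058, -0.053], [0.035, -0.078], [0.027, -0.112], [-0.063, -0.087]]
```

Run:
```python
import cv2,numpy as np
a=cv2.imread('pics/wrist0.png')[0:400,180:520];a=cv2.resize(a,None,fx=1.5,fy=1.5,interpolation=2)
b=cv2.imread('pics/side0.png')[180:305,290:460];b=cv2.resize(b,(284,209))
c=cv2.imread('pics/scene0.png')[300:370,330:520];c=cv2.resize(c,(285,105))
o=np.zeros((600,800,3),np.uint8);o[:,:510]=a;o[:209,515:799]=b;o[215:320,515:800]=c;cv2.imwrite('pics/comb.png',o)
```

```text
(no output)
```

View pics/comb.png

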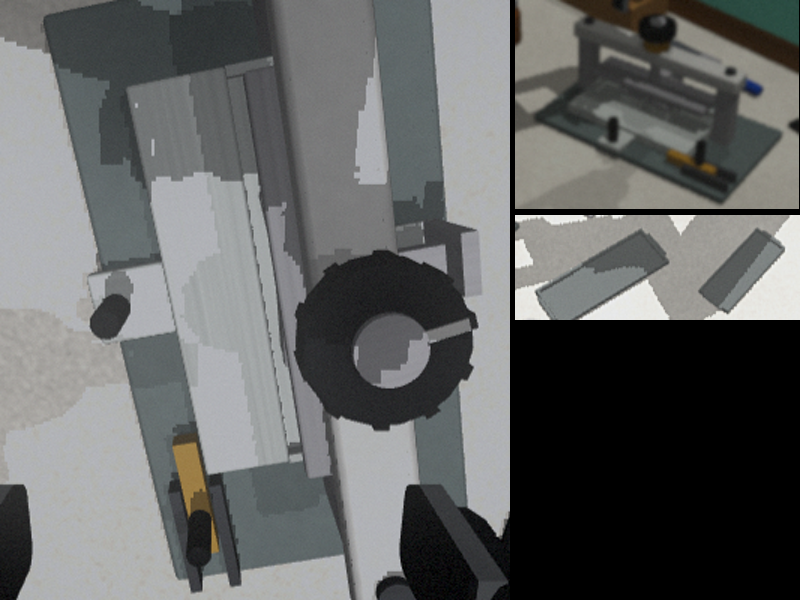

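The composite shows the wheel's mark pointing to +x, the bolt knob between its guides at wrist pixel (313,346), and the carrier and decoy clearly separated. The tins are hidden under the foot. Next I cross-check with the other views.

Run:
```python
from h import *
w=snap("wrist");sc=snap("scene");sd=snap("side")
print("post",tri(w,(248,216),sd,(348,252)),"knob",tri(w,(313,346),sd,(402,266)),"wheelmid",tri(w,(437,227),sd,(375,199)), tri(w,(437,227),sc,(259,264)))
print("colcap",onz(w,(443,397),.14))
# carrier corners in scene crop coords -> px
f=190/285
for p in[(537,293),(640,231),(667,262),(560,330)]:
    q=(330+(p[0]-515)*f,300+(p[1]-215)*f);print("carrier",q,onz(sc,q,.012))
im=sc["pixels"];g=cv2.cvtColor(im,cv2.COLOR_BGR2HSV)
print(im[342,388],im[336,481],im[355,360],g[330,410],g[355,365])
m=(im.max(2)<135).astype(np.uint8)
m[:300]=0;m[375:]=0;m[:,:335]=0
k,l,st,ce=cv2.connectedComponentsWithStats(m)
for i in range(1,k):
    if st[i,4]>300:
        c=max(cv2.findContours((l==i).astype(np.uint8),0,1)[0],key=cv2.contourArea)
        r=cv2.minAreaRect(c);print(st[i],[ (q.round().tolist(),onz(sc,q,.012).round(3).tolist()) for q in cv2.boxPoints(r)])
```

```text
post [0.56643622 0.00214968 0.06237879] knob [ 0.61922942 -0.11783973  0.05630766] wheelmid [0.68087924 0.02206175 0.1592609 ] [0.68289422 0.02052765 0.1606842 ]
colcap [ 0.70156548 -0.09976159]
carrier (344.6666666666667, 352.0) [0.59043104 0.28256103]
carrier (413.3333333333333, 310.6666666666667) [0.36545403 0.27730752]
carrier (431.3333333333333, 331.3333333333333) [0.36488068 0.35405705]
carrier (360.0, 376.66666666666663) [0.59600733 0.36098567]
[129 130 125] [92 96 93] [135 134 130] [105  17  92] [ 99  13 137]
[ 344  309   89   66 2036] [([341.0, 351.0], [0.596, 0.275]), ([418.0, 305.0], [0.343, 0.269]), ([434.0, 331.0], [0.36, 0.358]), ([357.0, 378.0], [0.603, 0.359])]
[ 452  308   58   58 1368] [([451.0, 350.0], [0.358, 0.425]), ([492.0, 305.0], [0.175, 0.379]), ([511.0, 322.0], [0.17, 0.446]), ([470.0, 367.0], [0.349, 0.488])]
```

Call:
move_arm([
  [[0.5,1.1,0,0,0,0.12,8.5],[1,2.2,0,0,0,0.24,8.5],[1.5,3.3,0,0,0,0.36,8.5],[2,4.4,0,0,0,0.48,8.5],[2.45,5.4,0,0,0,0.6,8.5],[2.45,5.4,0,0,0,0.72,8.5],[2.45,5.4,0,0,0,0.84,8.5],[2.45,5.4,0,0,0,0.96,8.5],[2.45,5.4,0,0,0,1.08,8.5],[2.45,5.4,0,0,0,1.2,8.5]],
], newtons=70)

```text
clock: 1.28
eef_pos: [0.6789, 0.0246, 0.2312]
tool_rot: [0.983, 0.181, -0.0, -0.0]
contact_force: [0.5, -0.5, 0.2]
gripper_width: 0.0848
finger_force: 0.0
```

Call:
move_arm([
  [[0,0,0,0,0,0.12,8.5],[0,0,0,0,0,0.24,8.5],[0,0,0,0,0,0.36,8.5],[0,0,0,0,0,0.48,8.5],[0,0,0,0,0,0.6,8.5],[0,0,0,0,0,0.72,8.5],[0,0,0,0,0,0.84,8.5],[0,0,0,0,0,0.96,8.5],[0,0,0,0,0,1.08,8.5],[0,0,0,0,0,1.2,8.5]],
])

```text
clock: 2.12
eef_pos: [0.6789, 0.0245, 0.2313]
tool_rot: [0.914, -0.406, -0.0, 0.0]
contact_force: [0.4, -0.3, -0.8]
gripper_width: 0.0851
finger_force: 0.0
```

Call:
move_arm([
  [[0,0,0,0,0,0.1,8.5],[0,0,0,0,0,0.2,8.5],[0,0,0,0,0,0.3,8.5],[0,0,0,0,0,0.4,8.5],[0,0,0,0,0,0.4,8.5]],
])

```text
clock: 2.53
eef_pos: [0.679, 0.0245, 0.2313]
tool_rot: [0.817, -0.577, -0.0, 0.0]
contact_force: [0.4, -0.7, 0.8]
gripper_width: 0.0849
finger_force: 0.0
```

Run:
```python
from h import *
o=arm.get_obs();print(o["eef_pos"],o["qpos"],o["clock"])
w=snap("wrist","w1")
print(proj(w,[[.6785,.0245,.167],[.6785,.0245,.177],[.567,.0025,.066],[.615,-.103,.072]]))
```

```text
[0.67895982 0.02453082 0.23129252] [-1.28003937e-01  6.03275804e-01  1.28422332e+00  8.90540777e-06
  1.25412451e+00  2.67366671e+00] 2.5333
[[323.96114935 260.59032671]
 [324.00495531 267.60828521]
 [473.00473399 234.53294649]
 [479.71140491  68.76792341]]
```

View pics/w1.png

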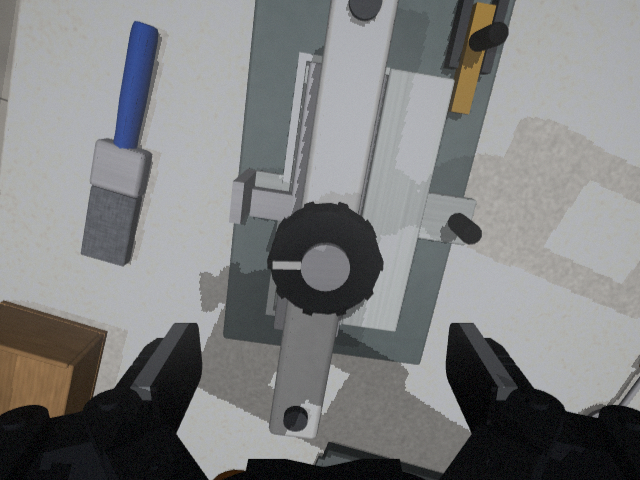

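The wheel is where predicted, at about (326,259). I had picked the wrong end of the bolt knob: its top is at about (500,34) here and about (313,370) in the first image.

Call:
move_arm([
  [[0,0,2,0,0,0,8.5],[0,0,4,0,0,0,8.5],[0,0,6,0,0,0,8.5],[0,0,8.1,0,0,0,8.5],[0,0,8.1,0,0,0,8.5],[0,0,8.1,0,0,0,5],[0,0,8.1,0,0,0,5],[0,0,8.1,0,0,0,5],[0,0,8.1,0,0,0,5],[0,0,8.1,0,0,0,5]],
], newtons=70)

```text
clock: 3.42
eef_pos: [0.6785, 0.0239, 0.1527]
tool_rot: [0.817, -0.576, 0.0, 0.001]
contact_force: [-4.2, -0.9, 6.7]
gripper_width: 0.0541
finger_force: 75.2
```

Run:
```python
from h import *
w=snap("wrist")
class S(dict):pass
import numpy as np
w0=dict(w,rvec=[-2.82895456e+00,-1.24496120e-03,4.20159858e-03],tvec=[-0.62284728,-0.03862691,0.38266311])
w1=dict(w0); 
print("knob w0",onz(w0,(313,369),.072))
o=arm.get_obs();print(o["gripper_width"],o["eef_pos"],o["contact_force"],o["finger_force"],o["qpos"][5])
```

```text
knob w0 [ 0.61454816 -0.12461589]
0.05357208686161418 [0.67855806 0.02391464 0.15266718] [-4.06756272 -1.4147253   5.69947955] 75.17846703529358 2.6716002107719876
```

Call:
move_arm([
  [[0,0,-0.07,0,0,-0.12,5],[0,0,-0.14,0,0,-0.24,5],[0,0,-0.22,0,0,-0.36,5],[0,0,-0.29,0,0,-0.48,5],[0,0,-0.36,0,0,-0.6,5],[0,0,-0.43,0,0,-0.72,5],[0,0,-0.5,0,0,-0.84,5],[0,0,-0.58,0,0,-0.96,5],[0,0,-0.65,0,0,-1.08,5],[0,0,-0.72,0,0,-1.2,5]],
])

```text
clock: 4.3
eef_pos: [0.6766, 0.0214, 0.1599]
tool_rot: [1.0, -0.012, -0.002, 0.002]
contact_force: [-9.1, -9.0, 8.5]
gripper_width: 0.0539
finger_force: 75.4
```

Call:
move_arm([
  [[0,0,-0.07,0,0,-0.12,5],[0,0,-0.14,0,0,-0.24,5],[0,0,-0.22,0,0,-0.36,5],[0,0,-0.29,0,0,-0.48,5],[0,0,-0.36,0,0,-0.6,5],[0,0,-0.43,0,0,-0.72,5],[0,0,-0.5,0,0,-0.84,5],[0,0,-0.58,0,0,-0.96,5],[0,0,-0.65,0,0,-1.08,5],[0,0,-0.72,0,0,-1.2,5]],
])

```text
clock: 5.13
eef_pos: [0.6784, 0.0185, 0.1671]
tool_rot: [0.832, 0.555, -0.003, 0.004]
contact_force: [-5.8, -13.4, 5.3]
gripper_width: 0.0541
finger_force: 75.1
```

Run:
```python
from h import *
o=arm.get_obs();print({k:o[k] for k in("eef_pos","tool_rot","contact_force","wrist_torque","gripper_width","finger_force","qpos")})
snap("wrist","w2")
```

```text
{'eef_pos': array([0.67839477, 0.01850702, 0.16713604]), 'tool_rot': array([ 0.83201127,  0.55473771, -0.00302084,  0.00376743]), 'contact_force': array([ -5.82904296, -13.40188397,   5.31361138]), 'wrist_torque': array([-2.02115719,  1.06021817, -0.25121013]), 'gripper_width': 0.054149534773785264, 'finger_force': 75.11780619621277, 'qpos': array([-0.13275088,  0.6699662 ,  1.34477638, -0.01068601,  1.12643824,
        0.26652624])}
```

View pics/w2.png

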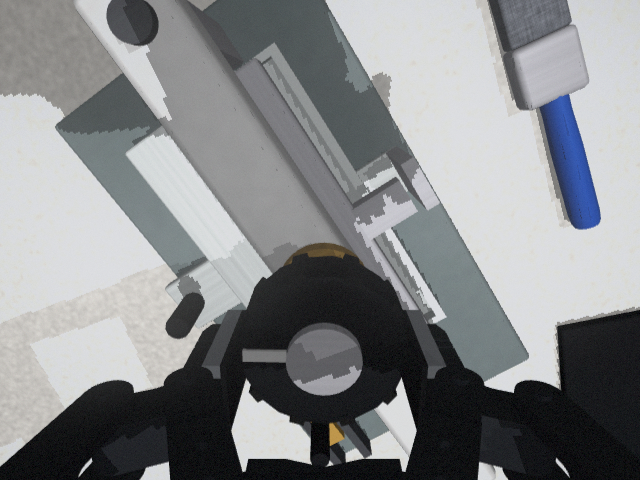

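Call:
move_arm([
  [[0,0,0,0,0,0,8.5],[0,0,0,0,0,0,8.5],[0,0,0,0,0,0,8.5],[-0.28,0.18,0,0,0,0,8.5],[-0.28,0.18,0,0,0,0,8.5],[-0.28,0.18,0,0,0,0,5],[-0.28,0.18,0,0,0,0,5],[-0.28,0.18,0,0,0,0,5],[-0.28,0.18,0,0,0,0,5],[-0.28,0.18,0,0,0,0,5]],
])

```text
clock: 6.02
eef_pos: [0.6797, 0.0215, 0.1652]
tool_rot: [0.833, 0.553, 0.0, 0.0]
contact_force: [-0.4, 0.1, 3.0]
gripper_width: 0.0537
finger_force: 74.0
```

Call:
move_arm([
  [[0,0,-0.07,0,0,-0.12,5],[0,0,-0.14,0,0,-0.24,5],[0,0,-0.22,0,0,-0.36,5],[0,0,-0.29,0,0,-0.48,5],[0,0,-0.36,0,0,-0.6,5],[0,0,-0.43,0,0,-0.72,5],[0,0,-0.5,0,0,-0.84,5],[0,0,-0.58,0,0,-0.96,5],[0,0,-0.65,0,0,-1.08,5],[0,0,-0.72,0,0,-1.2,5]],
])

```text
clock: 6.85
eef_pos: [0.6791, 0.0214, 0.1724]
tool_rot: [0.374, 0.928, 0.0, -0.0]
contact_force: [-1.8, 0.2, 4.1]
gripper_width: 0.0536
finger_force: 74.4
```

Call:
move_arm([
  [[0,0,-0.07,0,0,-0.12,5],[0,0,-0.14,0,0,-0.24,5],[0,0,-0.22,0,0,-0.36,5],[0,0,-0.29,0,0,-0.48,5],[0,0,-0.36,0,0,-0.6,5],[0,0,-0.43,0,0,-0.72,5],[0,0,-0.5,0,0,-0.84,5],[0,0,-0.58,0,0,-0.96,5],[0,0,-0.65,0,0,-1.08,5],[0,0,-0.72,0,0,-1.2,5]],
])

```text
clock: 7.68
eef_pos: [0.679, 0.0208, 0.1796]
tool_rot: [-0.215, 0.977, -0.0, -0.001]
contact_force: [-1.3, -1.1, 3.7]
gripper_width: 0.054
finger_force: 74.4
```

Run:
```python
from h import *
o=arm.get_obs();print({k:o[k] for k in("eef_pos","tool_rot","contact_force","wrist_torque","gripper_width","finger_force","qpos")})
```

```text
{'eef_pos': array([0.67899785, 0.02079402, 0.17962596]), 'tool_rot': array([-2.15363991e-01,  9.76533653e-01, -1.96139727e-04, -5.80554282e-04]), 'contact_force': array([-1.2872576 , -1.12441794,  3.69714845]), 'wrist_torque': array([-0.20800098,  0.2937938 , -0.28193609]), 'gripper_width': 0.053977002057028906, 'finger_force': 74.38997983932495, 'qpos': array([-1.33181095e-01,  6.56858016e-01,  1.33270766e+00, -8.39049380e-04,
        1.15298312e+00, -2.13776579e+00])}
```

Call:
move_arm([
  [[0,0,-0.06,0,0,-0.1,5],[0,0,-0.12,0,0,-0.2,5],[0,0,-0.18,0,0,-0.3,5],[0,0,-0.18,0,0,-0.3,5]],
])

```text
clock: 8.02
eef_pos: [0.6805, 0.0219, 0.1811]
tool_rot: [-0.357, 0.934, 0.0, 0.002]
contact_force: [2.6, 1.2, 0.2]
gripper_width: 0.0541
finger_force: 74.8
```

Run:
```python
from h import *
o=arm.get_obs();print({k:o[k] for k in("eef_pos","tool_rot","contact_force","wrist_torque","gripper_width","finger_force","qpos")})
```

```text
{'eef_pos': array([0.68052122, 0.02192837, 0.18105449]), 'tool_rot': array([-3.57093128e-01,  9.34067346e-01,  3.29641137e-04,  1.60706646e-03]), 'contact_force': array([2.63928352, 1.20470345, 0.19066076]), 'wrist_torque': array([ 0.61758287, -0.34945295,  0.0777757 ]), 'gripper_width': 0.054128461070086696, 'finger_force': 74.80987429618835, 'qpos': array([-1.32478384e-01,  6.55825003e-01,  1.33035338e+00,  2.31258099e-03,
        1.15290565e+00, -2.43451958e+00])}
```

Call:
move_arm([
  [[0,0,-0.06,0,0,-0.1,5],[0,0,-0.12,0,0,-0.2,5],[0,0,-0.15,0,0,-0.27,5],[0,0,-0.15,0,0,-0.27,5]],
])

```text
clock: 8.35
eef_pos: [0.6837, 0.0274, 0.1814]
tool_rot: [-0.477, 0.879, 0.003, 0.007]
contact_force: [10.7, 14.9, -8.5]
gripper_width: 0.0537
finger_force: 75.7
```

Run:
```python
from h import *
o=arm.get_obs();print({k:o[k] for k in("eef_pos","tool_rot","contact_force","wrist_torque","gripper_width","finger_force","qpos")})
```

```text
{'eef_pos': array([0.68370248, 0.02743044, 0.18142788]), 'tool_rot': array([-0.47681705,  0.87896678,  0.00290213,  0.0073816 ]), 'contact_force': array([10.6693658 , 14.86263286, -8.53813235]), 'wrist_torque': array([ 2.40396752, -1.87819233, -0.54753926]), 'gripper_width': 0.05374624866692517, 'finger_force': 75.7038688659668, 'qpos': array([-0.12871168,  0.65684817,  1.32707597,  0.01463318,  1.14914168,
       -2.69953432])}
```

Call:
move_arm([
  [[0,0,0,0,0,0,8.5],[0,0,0,0,0,0,8.5],[0,0,0,0,0,0,8.5],[0,0,-2,0,0,0,8.5],[0,0,-4,0,0,0,8.5],[0,0,-6,0,0,0.1,8.5],[0,0,-6,0,0,0.2,8.5],[0,0,-6,0,0,0.3,8.5],[0,0,-6,0,0,0.4,8.5],[0,0,-6,0,0,0.5,8.5]],
])

```text
clock: 9.18
eef_pos: [0.6791, 0.0204, 0.2427]
tool_rot: [-0.244, 0.97, -0.0, -0.0]
contact_force: [0.0, -0.9, 0.6]
gripper_width: 0.0851
finger_force: 0.0
```

Run:
```python
from h import *
o=arm.get_obs();print(o["eef_pos"],R.from_quat(o["tool_rot"]).as_matrix().round(3),o["contact_force"])
w=snap("wrist","w3")
import numpy as np
for z in (.202,.206): print(onz(w,(320,240),z), proj(w,[[.6795,.0214,z]]))
```

```text
[0.67911235 0.0204265  0.24274709] [[-0.881 -0.473 -0.   ]
 [-0.473  0.881 -0.001]
 [ 0.001 -0.001 -1.   ]] [ 0.04941152 -0.93200582  0.637113  ]
[0.66062599 0.0113264 ] [[319.98245022 283.7774119 ]]
[0.65950478 0.0107623 ] [[319.91486696 287.24468679]]
```

View pics/w3.png

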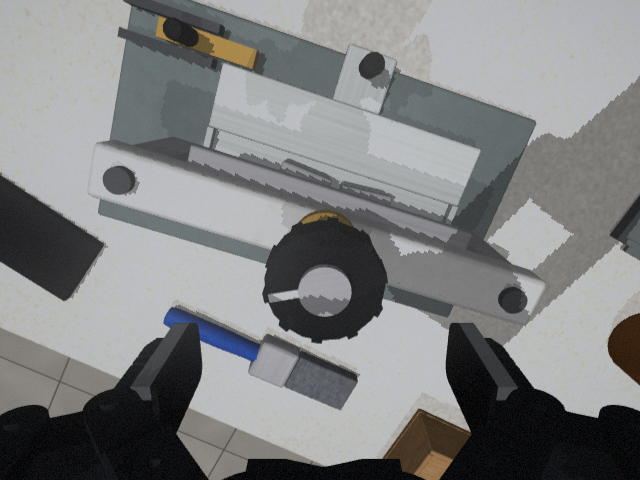

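The mark shows about 5.03 rad of turn up to the stop, so the wheel is fully up. The knob top is at (176,28) and the post top at (372,65).

Run:
```python
from h import *
w=snap("wrist")
k=onz(w,(176,28),.072);p=onz(w,(372,65),.066);print("knob",k,"post",p)
th=np.radians(10.7);A=np.array([.6795,.0215]);M=np.array([[np.cos(th),np.sin(th)],[-np.sin(th),np.cos(th)]])
print(M@(k-A),M@(p-A)); print("c",onz(w,(118,180),.14),onz(w,(512,300),.14))
k=np.array([.6145,-.1245]);print(M@(k-A))
o=arm.get_obs();print(totool(np.array([k[0],k[1],.15])-o["eef_pos"]))
```

```text
knob [ 0.611794  -0.1236658] post [0.56955519 0.00273149]
[-0.09348122 -0.13007103] [-0.11151786  0.0019709 ]
c [ 0.700711   -0.09960801] [0.6559658  0.14550121]
[-0.09097716 -0.13139314]
[12.60265759 -9.64792398  9.26685094]
```

Call:
move_arm([
  [[2.5,-1.9,0,0,0,0.1,6],[5,-3.8,0,0,0,0.2,6],[7.5,-5.7,0,0,0,0.31,6],[10,-7.6,0,0,0,0.31,6],[12.65,-9.6,0,0,0,0.31,6],[12.65,-9.6,3.5,0,0,0.31,6],[12.65,-9.6,7,0,0,0.31,6],[12.65,-9.6,10.5,0,0,0.31,6],[12.65,-9.6,14,0,0,0.31,6],[12.65,-9.6,14,0,0,0.31,6]],
], newtons=40)

```text
clock: 10.12
eef_pos: [0.609, -0.1223, 0.0955]
tool_rot: [-0.095, 0.995, 0.003, -0.007]
contact_force: [-1.8, 0.4, -0.5]
gripper_width: 0.0598
finger_force: 0.0
```

Run:
```python
from h import *
o=arm.get_obs();print(o["eef_pos"],R.from_quat(o["tool_rot"]).as_matrix().round(3)[:,1],o["gripper_width"])
w=snap("wrist","w4");print(proj(w,[[.613,-.124,.072],o["eef_pos"]-[0,0,.06]]))
```

```text
[ 0.6089879  -0.12232213  0.09547467] [-0.189  0.982  0.008] 0.05975889256613449
[[312.16156334 308.01438232]
 [318.06499295 270.03797671]]
```

View pics/w4.png

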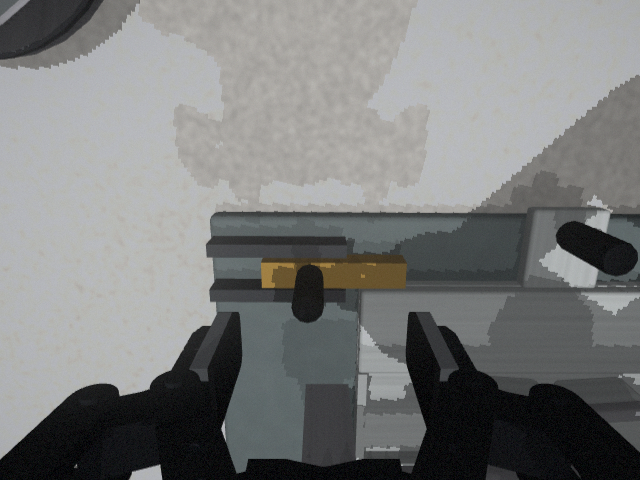

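The knob top is at (308,310), within 4 px of the prediction and between the fingers. Now I grip it and draw the bolt.

Call:
move_arm([
  [[0,0,3,0,0,0,6],[0,0,6,0,0,0,6],[0,0,6,0,0,0,6],[0,0,6,0,0,0,1],[0,0,6,0,0,0,1],[0,0,6,0,0,0,1],[0,0,6,0,0,0,1],[0,0,6,0,0,0,1]],
])

```text
clock: 10.83
eef_pos: [0.6172, -0.1277, 0.0457]
tool_rot: [-0.095, 0.995, -0.004, 0.003]
contact_force: [-0.8, -9.0, 2.3]
gripper_width: 0.0126
finger_force: 39.0
```

Call:
move_arm([
  [[0,-0.6,0,0,0,0,1],[0,-1.2,0,0,0,0,1],[0,-1.8,0,0,0,0,1],[0,-2.4,0,0,0,0,1],[0,-3,0,0,0,0,1],[0,-3.4,0,0,0,0,1],[0,-3.6,0,0,0,0,1],[0,-3.6,0,0,0,0,1]],
])

```text
clock: 11.5
eef_pos: [0.623, -0.1594, 0.0456]
tool_rot: [-0.094, 0.996, -0.001, 0.002]
contact_force: [-0.5, 0.4, 8.2]
gripper_width: 0.0126
finger_force: 39.6
```

Run:
```python
from h import *
o=arm.get_obs();print(o["eef_pos"],R.from_quat(o["tool_rot"]).as_matrix().round(3)[:,1],o["gripper_width"],o["contact_force"])
```

```text
[ 0.62295998 -0.15937022  0.04555728] [-0.187  0.982 -0.001] 0.01255034985783279 [-0.49847099  0.4147396   8.15221266]
```

Call:
move_arm([
  [[0,-3.6,0,0,0,0,6],[0,-3.6,0,0,0,0,6],[0,-3.6,0,0,0,0,6],[0,-3.6,-3.5,0,0,0,6],[0,-3.6,-7,0,0,0,6],[0,-3.6,-7,0,0,0,6]],
])

```text
clock: 12.0
eef_pos: [0.6329, -0.1952, 0.1202]
tool_rot: [-0.096, 0.995, -0.004, 0.006]
contact_force: [2.0, -0.9, 1.3]
gripper_width: 0.0601
finger_force: 0.0
```

Run:
```python
from h import *
o=arm.get_obs();print(o["eef_pos"],R.from_quat(o["tool_rot"]).as_matrix().round(3)[:,1],o["gripper_width"],o["contact_force"])
w=snap("wrist","w5");print("pred knob stop",proj(w,[[.6188,-.1565,.072]]))
print(totool(np.array([.569,.0025,.12])-o["eef_pos"]))
```

```text
[ 0.63285749 -0.19521458  0.12015852] [-0.19   0.982 -0.008] 0.06009312802514057 [ 1.97342977 -0.94819663  1.34163516]
pred knob stop [[404.7714532  264.19008021]]
[ 2.52591012 20.62253314 -0.13969531]
```

View pics/w5.png

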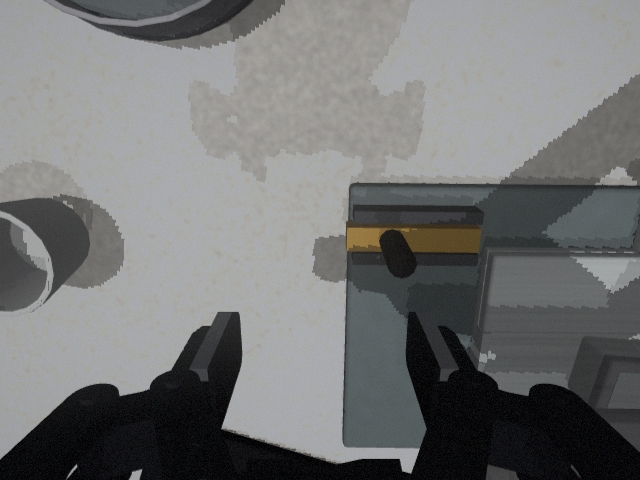

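The knob top is at (404,268) against (405,264) predicted at the stop, so the bolt is drawn. Next is the post.

Call:
move_arm([
  [[2.5,2,0,0,0,0,6],[2.5,6,0,0,0,0,6],[2.5,10,0,0,0,0,6],[2.5,14,0,0,0,0,6],[2.5,18,0,0,0,0,6],[2.5,20.6,0,0,0,0,6],[2.5,20.6,0,0,0,0,6],[2.5,20.6,0,0,0,0,6]],
])

```text
clock: 12.72
eef_pos: [0.5642, 0.0046, 0.1127]
tool_rot: [-0.096, 0.995, -0.0, -0.0]
contact_force: [0.4, -0.8, -0.6]
gripper_width: 0.0601
finger_force: 0.0
```

Run:
```python
from h import *
o=arm.get_obs();print(o["eef_pos"],R.from_quat(o["tool_rot"]).as_matrix().round(3)[:,1],o["gripper_width"],o["contact_force"])
w=snap("wrist");im=w["pixels"]
p=proj(w,[[.569,.0025,.066]])[0];print(p)
x,y=p.astype(int);m=(im.max(2)<60).astype(np.uint8)[max(0,y-60):y+60,x-60:x+60]
k,l,st,ce=cv2.connectedComponentsWithStats(m);print([(s+[x-60,max(0,y-60),0,0,0]).tolist() for s in st[1:] if s[4]>200])
```

```text
[0.56421617 0.00464192 0.11269379] [-0.191  0.982 -0.   ] 0.06006876951960745 [ 0.35339977 -0.79452683 -0.58757134]
[312.40471122 286.89986516]
[[298, 247, 32, 54, 1411]]
```

Call:
move_arm([
  [[-0.4,-0.3,3,0,0,0,6],[-0.4,-0.3,6,0,0,0,6],[-0.4,-0.3,7.7,0,0,0,6],[-0.4,-0.3,7.7,0,0,0,6],[-0.4,-0.3,7.7,0,0,0,1],[-0.4,-0.3,7.7,0,0,0,1],[-0.4,-0.3,7.7,0,0,0,1],[-0.4,-0.3,7.7,0,0,0,1],[-0.4,-0.3,7.7,0,0,0,1]],
])

```text
clock: 13.52
eef_pos: [0.5704, 0.0008, 0.037]
tool_rot: [-0.094, 0.996, -0.0, 0.002]
contact_force: [-0.5, -0.2, 4.6]
gripper_width: 0.0147
finger_force: 39.1
```

Call:
move_arm([
  [[0.5,0,0,0,0,0,1],[1.2,0,0,0,0,0,1],[2,0,0,0,0,0,1],[3,0,0,0,0,0,1],[4,0,0,0,0,0,1],[5,0,0,0,0,0,1],[6,0,0,0,0,0,1],[7,0,0,0,0,0,1],[8,0,0,0,0,0,1],[9,0,0,0,0,0,1]],
])

```text
clock: 14.35
eef_pos: [0.482, -0.0156, 0.0369]
tool_rot: [-0.094, 0.996, -0.0, 0.003]
contact_force: [3.1, 4.4, 9.2]
gripper_width: 0.0148
finger_force: 39.9
```

Call:
move_arm([
  [[1,0,0,0,0,0,1],[2,0,0,0,0,0,1],[2.7,0,0,0,0,0,1],[3.2,0,0,0,0,0,1],[3.4,0,0,0,0,0,1],[3.4,0,0,0,0,0,1]],
])

```text
clock: 14.85
eef_pos: [0.4524, -0.0213, 0.0369]
tool_rot: [-0.093, 0.996, -0.001, 0.006]
contact_force: [11.2, 15.7, 6.2]
gripper_width: 0.0145
finger_force: 39.8
```

Run:
```python
from h import *
o=arm.get_obs();print(o["eef_pos"],R.from_quat(o["tool_rot"]).as_matrix().round(3)[:,1],o["gripper_width"],o["contact_force"])
snap("scene","s6")
```

```text
[ 0.45235142 -0.0213272   0.03689938] [-0.185  0.983 -0.003] 0.014536601607061963 [11.21769177 15.66538733  6.18591169]
```

Call:
move_arm([
  [[0,0,0,0,0,0,5],[0,0,0,0,0,0,5],[0,0,0,0,0,0,5],[0,0,-3.5,0,0,0,5],[0,0,-7,0,0,0,5],[0,0,-11,0,0,0.12,8.5],[0,0,-15,0,0,0.24,8.5],[-2,0,-19,0,0,0.36,8.5],[-5,0,-22,0,0,0.48,8.5],[-8,0,-22,0,0,0.6,8.5]],
])

```text
clock: 15.73
eef_pos: [0.5282, -0.0079, 0.2616]
tool_rot: [0.207, 0.978, -0.0, 0.005]
contact_force: [0.3, -1.0, 0.2]
gripper_width: 0.0851
finger_force: 0.0
```

Run:
```python
from h import *
o=arm.get_obs();print(o["eef_pos"],R.from_quat(o["tool_rot"]).as_matrix().round(3)[:,1],o["gripper_width"],o["contact_force"])
w=snap("wrist","w7")
th=np.radians(10.5);ex=np.array([np.cos(th),np.sin(th)]);ey=np.array([-ex[1],ex[0]]);c=np.array([.4505,-.0195])+.112*ex
for a in(-78,-26,26,78):
  q=c+ey*a/1000;print(a,q.round(4),proj(w,[[q[0],q[1],.054]]))
```

```text
[ 0.52815916 -0.00794666  0.26164811] [0.406 0.914 0.001] 0.08508446508236726 [ 0.26130823 -0.97438259  0.17552978]
-78 [ 0.5748 -0.0758] [[272.8721366  280.71588257]]
-26 [ 0.5654 -0.0247] [[321.13358265 249.4585964 ]]
26 [0.5559 0.0265] [[371.86600117 216.60094596]]
78 [0.5464 0.0776] [[425.26414752 182.01679487]]
```

View pics/w7.png

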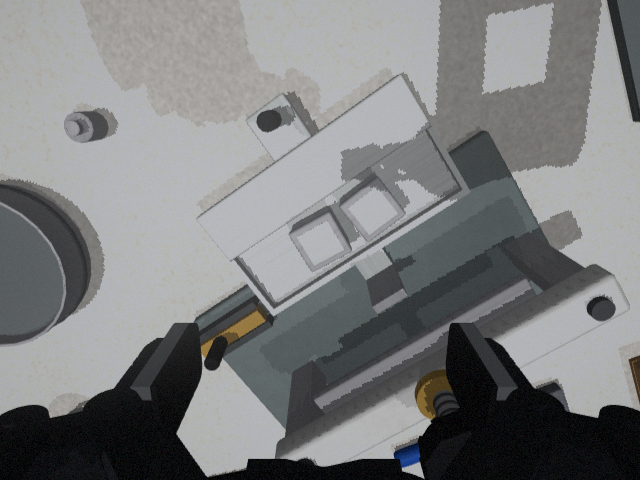

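Two tins are present, in the middle places, with lids centred at about (325,245) and (373,211). The end places are empty.

Call:
move_arm([
  [[0,0,0,0,0,0.12,8.5],[0,0,0,0,0,0.24,8.5],[0,0,0,0,0,0.36,8.5],[0,0,0,0,0,0.48,8.5],[0,0,0,0,0,0.6,8.5],[0,0,0,0,0,0.72,8.5],[0,0,0,0,0,0.84,8.5],[0,0,0,0,0,0.97,8.5],[0,0,0,0,0,0.97,8.5]],
])

```text
clock: 16.53
eef_pos: [0.5245, -0.0074, 0.2543]
tool_rot: [0.638, 0.77, -0.001, -0.001]
contact_force: [-0.1, 0.3, -0.7]
gripper_width: 0.0853
finger_force: 0.0
```

Run:
```python
from h import *
o=arm.get_obs();print(o["eef_pos"],R.from_quat(o["tool_rot"]).as_matrix().round(3),o["qpos"])
w=snap("wrist","w8");im=w["pixels"]
th=np.radians(10.5);ex=np.array([np.cos(th),np.sin(th)]);ey=np.array([-ex[1],ex[0]]);c=np.array([.4505,-.0195])+.112*ex
for a in(-26,26):
  q=c+ey*a/1000;print(a,q.round(4),proj(w,[[q[0],q[1],.054]]))
g=cv2.cvtColor(im,cv2.COLOR_BGR2GRAY);x0,y0,x1,y1=180,60,460,320
cv2.imwrite("pics/w8c.png",cv2.resize(im[y0:y1,x0:x1],None,fx=2,fy=2,interpolation=0))
```

```text
[ 0.5244738  -0.00740976  0.25427537] [[-0.187  0.982 -0.003]
 [ 0.982  0.187  0.   ]
 [ 0.001 -0.003 -1.   ]] [-2.27107039e-01  3.65137972e-01  1.65349921e+00 -4.81911797e-04
  1.12616368e+00 -4.14726599e-01]
-26 [ 0.5654 -0.0247] [[368.97176375 237.36086687]]
26 [0.5559 0.0265] [[371.40866141 175.3646196 ]]
```

View pics/w8c.png

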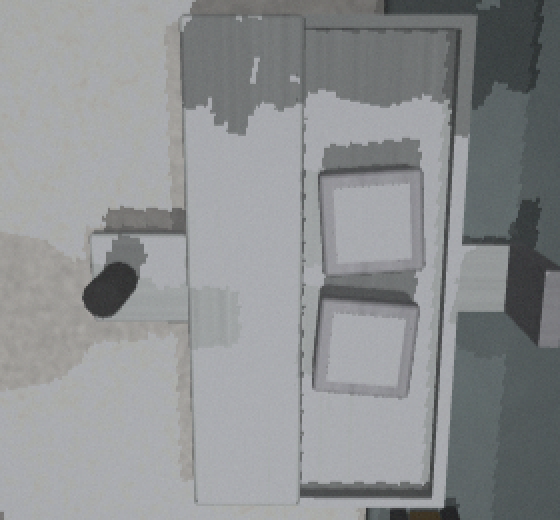

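Lid A is at about (366,171) and lid B at about (363,233), B yawed about 6° clockwise. Computing the targets.

Run:
```python
from h import *
w=snap("wrist");o=arm.get_obs()
for n,p in(("A",(366,171.5)),("B",(363,232.5))):
    q=onz(w,p,.054);print(n,q,totool(np.array([q[0],q[1],.033])-o["eef_pos"]).round(2))
```

```text
A [0.55113443 0.02879784] [ 3.03  3.31 22.16]
B [ 0.55991753 -0.02131358] [-2.05  3.21 22.15]
```

Call:
move_arm([
  [[1.5,1.6,3,0,0,0,7.5],[3,3.3,6,0,0,0,7.5],[3,3.3,10,0,0,0,7.5],[3,3.3,14,0,0,0,7.5],[3,3.3,17,0,0,0,7.5],[3,3.3,20,0,0,0,7.5],[3,3.3,20.5,0,0,0,7.5],[3,3.3,20.5,0,0,0,7.5]],
])

```text
clock: 17.3
eef_pos: [0.5508, 0.0287, 0.0484]
tool_rot: [0.636, 0.772, -0.002, -0.002]
contact_force: [0.4, 0.4, 0.5]
gripper_width: 0.0748
finger_force: 0.0
```

Run:
```python
from h import *
o=arm.get_obs();print(o["eef_pos"],o["contact_force"])
w=snap("wrist","w9")
```

```text
[0.55077373 0.02865066 0.04836496] [0.40250497 0.38945221 0.45577922]
```

View pics/w9.png

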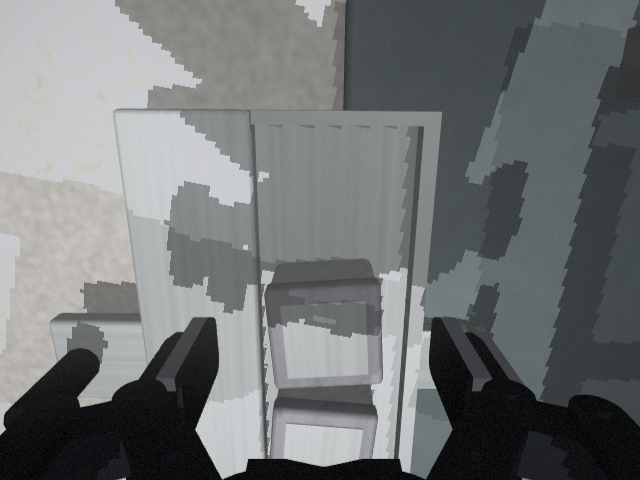

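Tin A lies between the fingers (lid at about (323,335)). Lowering and gripping.

Call:
move_arm([
  [[0,0,0.8,0,0,0,7.5],[0,0,1.5,0,0,0,7.5],[0,0,1.5,0,0,0,7.5],[0,0,1.5,0,0,0,3.5],[0,0,1.5,0,0,0,3.5],[0,0,1.5,0,0,0,3.5],[0,0,1.5,0,0,0,3.5],[0,0,1.5,0,0,0,3.5],[0,0,1.5,0,0,0,3.5]],
], newtons=50)

```text
clock: 18.1
eef_pos: [0.5531, 0.0285, 0.0364]
tool_rot: [0.637, 0.771, 0.0, 0.001]
contact_force: [-1.6, 0.8, 5.7]
gripper_width: 0.039
finger_force: 49.9
```

Call:
move_arm([
  [[0,0,-1,0,0,0,3.5],[0,0,-2.5,0,0,0,3.5],[0,0,-5,0,0,0,3.5],[0,0,-8,0,0,0,3.5],[0,0,-11,0,0,0,3.5],[0,0,-11,0,0,0,3.5]],
])

```text
clock: 18.6
eef_pos: [0.5565, 0.0282, 0.1513]
tool_rot: [0.637, 0.771, 0.003, 0.005]
contact_force: [0.2, -1.0, 0.3]
gripper_width: 0.0393
finger_force: 50.2
```

Run:
```python
from h import *
o=arm.get_obs();print(o["eef_pos"],o["gripper_width"],o["finger_force"],o["qpos"])
sc=snap("scene");
def carr(s):
    im=s["pixels"];return im
for n in("scene","side","wrist"): cv2.imwrite(f"pics/x_{n}.png",snap(n)["pixels"])
a=cv2.imread("pics/x_scene.png")[200:380,230:530]; b=cv2.imread("pics/x_side.png")[160:340,130:460]
cv2.imwrite("pics/comb2.png",np.hstack([cv2.resize(a,(400,240)),cv2.resize(b,(400,240))]))
```

```text
[0.55646745 0.02815462 0.15126223] 0.039306005847998045 50.23712396621704 [-1.50047523e-01  5.41280967e-01  1.68912599e+00  9.41681558e-05
  8.99602655e-01 -3.40351114e-01]
```

View pics/comb2.png

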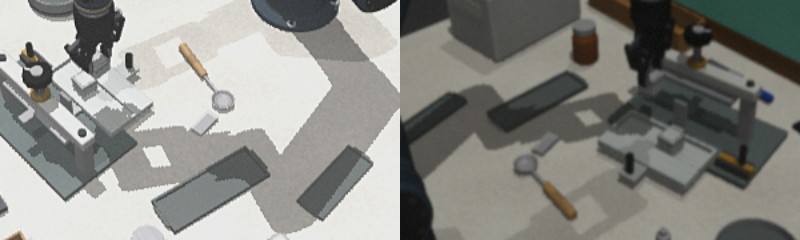

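Tin A is held and tin B is still in the drawer. Carrying A to above the carrier.

Call:
move_arm([
  [[2,0.1,-2,0,0,0,3.5],[5,0.2,-4,0,0,-0.12,3.5],[8,0.3,-5,0,0,-0.24,3.5],[11,0.5,-5,0,0,-0.36,3.5],[14,0.6,-5,0,0,-0.48,3.5],[17,0.7,-5,0,0,-0.6,3.5],[20,0.8,-5,0,0,-0.72,3.5],[23,0.9,-5,0,0,-0.84,3.5],[26,1.1,-5,0,0,-0.96,3.5],[29,1.2,-5,0,0,-1.08,3.5]],
])

```text
clock: 19.63
eef_pos: [0.5083, 0.3166, 0.1933]
tool_rot: [0.147, 0.989, -0.001, -0.002]
contact_force: [1.1, -0.7, -1.3]
gripper_width: 0.0392
finger_force: 50.1
```

Call:
move_arm([
  [[0,0,0,0,0,-0.12,3.5],[0,0,0,0,0,-0.24,3.5],[0,0,0,0,0,-0.33,3.5],[0,0,0,0,0,-0.33,3.5]],
])

```text
clock: 19.97
eef_pos: [0.5084, 0.3155, 0.1932]
tool_rot: [-0.016, 1.0, -0.001, -0.002]
contact_force: [0.1, -0.3, -2.1]
gripper_width: 0.0391
finger_force: 50.1
```

Run:
```python
from h import *
o=arm.get_obs();print(o["eef_pos"],o["gripper_width"],o["finger_force"],R.from_quat(o["tool_rot"]).as_matrix().round(3)[:,:2])
w=snap("wrist","w10");print(proj(w,[[.479+a*.114,.319+b*.039,.012] for a in(-1,1) for b in(-1,1)]).round())
```

```text
[0.5083728  0.31548859 0.19324153] 0.03908843266227551 50.13076901435852 [[-1.    -0.031]
 [-0.031  1.   ]
 [ 0.004 -0.001]]
[[275.   6.]
 [390.  10.]
 [276. 310.]
 [369. 313.]]
```

View pics/w10.png

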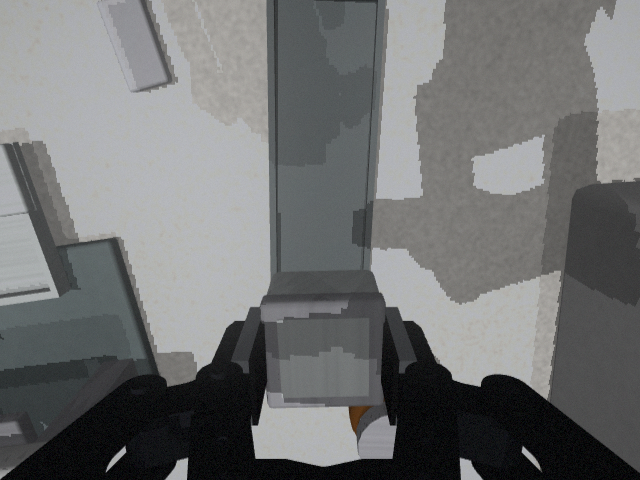

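The carrier rim edges are at columns 268/384 in row 3 and about 271/372 in row 240. I convert these to world positions.

Run:
```python
from h import *
w=snap("wrist");g=cv2.cvtColor(w["pixels"],cv2.COLOR_BGR2GRAY).astype(float)
print([onz(w,p,.012).round(4).tolist() for p in((268,3),(384,3),(271,240),(371,240))])
for r in(15,60,90): print(r,g[r,255:285].round().tolist()); print(g[r,365:395].tolist())
o=arm.get_obs();print(o["eef_pos"])
```

```text
[[0.3638, 0.2757], [0.3616, 0.3541], [0.5316, 0.2762], [0.5294, 0.3557]]
15 [155.0, 158.0, 157.0, 153.0, 155.0, 154.0, 151.0, 156.0, 157.0, 156.0, 155.0, 92.0, 90.0, 89.0, 90.0, 90.0, 91.0, 90.0, 65.0, 49.0, 58.0, 58.0, 61.0, 94.0, 89.0, 93.0, 89.0, 91.0, 90.0, 90.0]
[97.0, 98.0, 98.0, 95.0, 98.0, 96.0, 99.0, 96.0, 99.0, 98.0, 70.0, 74.0, 99.0, 98.0, 99.0, 98.0, 100.0, 99.0, 100.0, 115.0, 114.0, 117.0, 119.0, 172.0, 173.0, 175.0, 174.0, 173.0, 171.0, 174.0]
60 [159.0, 162.0, 163.0, 159.0, 156.0, 157.0, 158.0, 161.0, 166.0, 161.0, 156.0, 154.0, 95.0, 95.0, 93.0, 95.0, 95.0, 92.0, 93.0, 51.0, 57.0, 63.0, 61.0, 94.0, 91.0, 94.0, 88.0, 90.0, 91.0, 90.0]
[103.0, 100.0, 100.0, 101.0, 98.0, 103.0, 104.0, 95.0, 65.0, 88.0, 101.0, 100.0, 100.0, 101.0, 101.0, 102.0, 113.0, 118.0, 120.0, 121.0, 177.0, 173.0, 178.0, 174.0, 176.0, 177.0, 175.0, 174.0, 178.0, 175.0]
90 [162.0, 163.0, 164.0, 161.0, 161.0, 159.0, 159.0, 158.0, 154.0, 155.0, 152.0, 154.0, 126.0, 95.0, 96.0, 93.0, 93.0, 96.0, 95.0, 72.0, 61.0, 64.0, 67.0, 92.0, 94.0, 92.0, 94.0, 91.0, 93.0, 94.0]
[88.0, 90.0, 89.0, 89.0, 91.0, 87.0, 74.0, 59.0, 90.0, 93.0, 91.0, 99.0, 103.0, 101.0, 105.0, 121.0, 119.0, 118.0, 175.0, 175.0, 178.0, 176.0, 175.0, 173.0, 175.0, 177.0, 175.0, 179.0, 179.0, 176.0]
[0.50886762 0.31522022 0.19382839]
```

Call:
move_arm([
  [[0,0,3.5,0,0,0,3.5],[0,0,7,0,0,0,3.5],[0,0,10.5,0,0,0,3.5],[0,0,13.5,0,0,0,3.5],[0,0,15.5,0,0,0,3.5],[0,0,16.5,0,0,0,3.5],[0,0,17,0,0,0,3.5],[0,0,17.2,0,0,0,3.5],[0,0,17.2,0,0,0,3.5]],
])

```text
clock: 20.82
eef_pos: [0.5104, 0.3157, 0.0239]
tool_rot: [-0.014, 1.0, 0.0, 0.001]
contact_force: [1.0, -0.3, -0.4]
gripper_width: 0.0388
finger_force: 50.2
```

Run:
```python
from h import *
o=arm.get_obs();print(o["eef_pos"],o["gripper_width"],o["finger_force"],o["contact_force"])
```

```text
[0.51038348 0.3157455  0.02390853] 0.03877585812829747 50.21366894245148 [ 1.02009973 -0.30051737 -0.43248891]
```

Call:
move_arm([
  [[0,0,0.2,0,0,0,3.5],[0,0,0.4,0,0,0,3.5],[0,0,0.4,0,0,0,3.5],[0,0,0.4,0,0,0,5.5],[0,0,0.4,0,0,0,5.5],[0,0,0.4,0,0,0,5.5],[0,0,-1,0,0,0,5.5],[0,0,-4,0,0,0,5.5],[0,0,-8,0,0,0,5.5],[0,0,-12,0,0,0,8.5]],
])

```text
clock: 21.65
eef_pos: [0.5088, 0.3152, 0.1439]
tool_rot: [-0.015, 1.0, -0.001, -0.001]
contact_force: [1.1, -0.0, 0.0]
gripper_width: 0.0659
finger_force: 0.0
```

Run:
```python
from h import *
o=arm.get_obs();print(o["eef_pos"],o["gripper_width"],o["finger_force"],o["contact_force"],R.from_quat(o["tool_rot"]).as_matrix().round(3)[:,:2])
a=snap("wrist")["pixels"];b=snap("scene")["pixels"][200:380,230:530]; print(totool(np.array([.5635,-.022,.16])-o["eef_pos"]))
cv2.imwrite("pics/comb3.png",np.hstack([cv2.resize(a,(400,300)),cv2.resize(b,(400,300))]))
```

```text
[0.50880042 0.31516958 0.14388872] 0.06587067097185574 0.0 [ 1.06499517 -0.02923167  0.00710493] [[-1.    -0.029]
 [-0.029  1.   ]
 [ 0.003 -0.001]]
[ -4.49967827 -33.85482933  -1.71839606]
```

View pics/comb3.png

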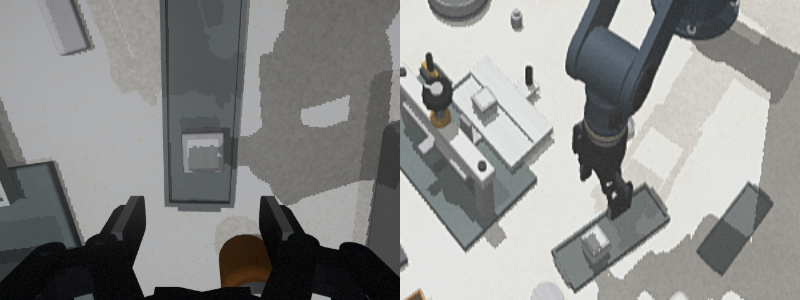

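Tin A stands in the carrier, at about (204,152) in the left panel. By my count that was the 15th picture, one over the limit of 14, so from here I work only from numbers. Back for tin B.

Call:
move_arm([
  [[0,-2,-3,0,0,0.12,8.5],[-0.5,-5.5,-5,0,0,0.24,8.5],[-1,-9,-8,0,0,0.36,8.5],[-1,-12.5,-10,0,0,0.48,8.5],[-1,-16,-10,0,0,0.6,8.5],[-1,-19.5,-10,0,0,0.72,8.5],[-1,-23,-10,0,0,0.84,8.5],[-1,-26.5,-10,0,0,0.96,8.5],[-1,-30,-10,0,0,1.08,8.5],[-1,-33,-10,0,0,1.2,8.5]],
])

```text
clock: 22.58
eef_pos: [0.5289, -0.0161, 0.2431]
tool_rot: [0.555, 0.832, -0.0, -0.0]
contact_force: [0.7, 0.2, 0.2]
gripper_width: 0.085
finger_force: 0.0
```

Call:
move_arm([
  [[0,0,0,0,0,0.12,8.5],[0,0,0,0,0,0.21,8.5],[0,0,0,0,0,0.21,8.5]],
])

```text
clock: 22.83
eef_pos: [0.529, -0.0148, 0.2429]
tool_rot: [0.638, 0.77, -0.0, -0.0]
contact_force: [0.2, 0.5, -0.3]
gripper_width: 0.0852
finger_force: 0.0
```

Run:
```python
from h import *
o=arm.get_obs();print(o["eef_pos"],R.from_quat(o["tool_rot"]).as_matrix().round(3)[:,:2].tolist())
w=snap("wrist","w11");im=w["pixels"];g=cv2.cvtColor(im,cv2.COLOR_BGR2GRAY)
p=proj(w,[[.56,-.0213,.054],[.5645,-.0017,.022],[.4505,-.0195,.066]]);print(p)
x,y=p[0].astype(int);s=g[y-50:y+50,x-60:x+60]
for r in range(0,100,4): print("".join(" .:-=+*#%@"[int(v)//26] for v in s[r,::2]))
e=cv2.Canny(s,30,80);c,_=cv2.findContours(cv2.dilate(e,np.ones((3,3))),cv2.RETR_LIST,2)
for k in c:
    r=cv2.minAreaRect(k)
    if 25<min(r[1]) and max(r[1])<70: q=(r[0][0]+x-60,r[0][1]+y-50);print(q,r[1],r[2],onz(w,q,.054))
```

```text
[ 0.52900128 -0.01481699  0.24294691] [[-0.186, 0.983], [0.983, 0.186], [0.0, -0.001]]
[[360.72933313 226.55246881]
 [367.64982968 195.96875099]
 [222.20583744 202.77575368]]
*************+************************************-=*******+
*************+************************************-+****++++
*************++*****====****==********************:****+++++
*************+******=======================*******:****+*+++
*************+******========================******:****+++++
*************+=****--------================+******:***++++++
*************+****--:--------------------==*******-***+*++++
*************+****:+++++++======-------:::-******+-**+++++++
*************+****-++++++++++++++++++++++++++****==**+++++++
*************=****=+++**************+*++*++=*****-+*++------
*************=***==++*******************+++=***+*:+***------
*************=***-=++*******************+++=*****:****------
*************=***-+++*******************+++*****+:***+------
*************=***-+++*******************++=****+*:***+------
*************=***=+++******************+++=****+*-***====-=-
**********
[... 194 characters left out ...]
++*+++++++++++++++++=*****+-+***====-==
*************=*************+++++++++++++++******:***+-====-=
*************=********************************+*:***+====---
*************=********************************++:***=-===-=-
*************=********************************++-***---=-=--
*************=********************************++-***----=---
*************=********************************++-***--------
(np.float64(359.6557312011719), np.float64(228.78688049316406)) (36.576438903808594, 34.94679641723633) 5.19442892074585 [ 0.55954647 -0.02328975]
(np.float64(359.53587341308594), np.float64(228.23458099365234)) (49.817466735839844, 48.4782829284668) 7.696051120758057 [ 0.55935364 -0.02285523]
```

Call:
move_arm([
  [[-0.7,1.4,3,0,0,0.1,7.5],[-1.35,2.85,6,0,0,0.1,7.5],[-1.35,2.85,10,0,0,0.1,7.5],[-1.35,2.85,14,0,0,0.1,7.5],[-1.35,2.85,17,0,0,0.1,7.5],[-1.35,2.85,19,0,0,0.1,7.5],[-1.35,2.85,20.2,0,0,0.1,7.5],[-1.35,2.85,20.7,0,0,0.1,7.5],[-1.35,2.85,20.7,0,0,0.1,7.5]],
])

```text
clock: 23.63
eef_pos: [0.5596, -0.0214, 0.0357]
tool_rot: [0.674, 0.739, -0.0, -0.001]
contact_force: [-0.3, -0.0, -0.1]
gripper_width: 0.075
finger_force: 0.0
```

Call:
move_arm([
  [[0,0,0,0,0,0,3.5],[0,0,0,0,0,0,3.5],[0,0,0,0,0,0,3.5],[0,0,0,0,0,0,3.5],[0,0,0,0,0,0,3.5],[0,0,0,0,0,0,3.5]],
])

```text
clock: 24.13
eef_pos: [0.561, -0.0221, 0.0382]
tool_rot: [0.675, 0.738, 0.001, 0.001]
contact_force: [0.0, 0.4, 6.4]
gripper_width: 0.0388
finger_force: 50.9
```

Call:
move_arm([
  [[0,0,-1,0,0,0,3.5],[0,0,-2.5,0,0,0,3.5],[0,0,-5,0,0,0,3.5],[0,0,-8,0,0,0,3.5],[0,0,-12,0,0,0,3.5],[0,0,-16,0,0,0,3.5],[0,0,-16,0,0,0,3.5]],
])

```text
clock: 24.72
eef_pos: [0.5648, -0.0229, 0.2051]
tool_rot: [0.674, 0.738, 0.004, 0.007]
contact_force: [0.8, 0.5, -0.1]
gripper_width: 0.0388
finger_force: 50.6
```

Call:
move_arm([
  [[3,-0.5,0,0,0,-0.12,3.5],[6.5,-1.5,0,0,0,-0.24,3.5],[10,-2.5,0,0,0,-0.36,3.5],[13.5,-3.5,0,0,0,-0.48,3.5],[17,-4.5,0,0,0,-0.6,3.5],[20.5,-5.5,0,0,0,-0.72,3.5],[24,-6.5,0,0,0,-0.84,3.5],[27.5,-7.5,0,0,0,-0.96,3.5],[31,-8.1,0,0,0,-1.08,3.5],[34.6,-8.1,0,0,0,-1.2,3.5]],
])

```text
clock: 25.55
eef_pos: [0.4454, 0.3164, 0.1966]
tool_rot: [0.137, 0.991, -0.001, -0.001]
contact_force: [0.5, -0.6, -0.8]
gripper_width: 0.0392
finger_force: 50.6
```

Call:
move_arm([
  [[0,0,0,0,0,-0.12,3.5],[0,0,0,0,0,-0.24,3.5],[0,0,0,0,0,-0.3,3.5],[0,0,0,0,0,-0.3,3.5]],
])

```text
clock: 25.88
eef_pos: [0.4475, 0.3157, 0.1966]
tool_rot: [-0.011, 1.0, -0.0, -0.0]
contact_force: [0.3, -0.6, -0.8]
gripper_width: 0.0387
finger_force: 50.7
```

Run:
```python
from h import *
o=arm.get_obs();print(o["eef_pos"],o["gripper_width"],o["finger_force"],R.from_quat(o["tool_rot"]).as_matrix().round(3)[:,:2].tolist())
s=snap("scene")
a=proj(s,[[.5095,.3155,.037]])[0];x,y=a.astype(int);g=cv2.cvtColor(s["pixels"],cv2.COLOR_BGR2GRAY)[y-24:y+24,x-32:x+32]
print(a)
for r in g[::2]: print("".join(" .:-=+*#%@"[int(v)//26] for v in r))
```

```text
[0.44745017 0.31568966 0.19655046] 0.03870406586296147 50.70383012294769 [[-1.0, -0.021], [-0.021, 1.0], [0.0, -0.0]]
[378.36698507 341.66367898]
%%%%%%%%%%%%%%%%%%%%%%%%%%%%%%%%%%%%%%%%%%%%%%%%%%%%#*+--:::--==
%%%%%%%%%%%%%%%%%%%%%%%%%%%%%%%%%%%%%%%%%%%%%%%%%#*+--::--=====-
%%%%%%%%%%%%%%%%%%%%%%%%%%%%%%%%%%%%%%%%%%%%%##+=--::--=========
%%%%%%%%%%%%%%%%%%%%%%%%%%%%%%%%%%%%%%%%%%#*+--::==++===========
%%%%%%%%%%%%%%%%%%%%%%%%%%%%%%%%%%%%%%%#+=--::==================
%%%%%%%%%%%%%%%%%%%%%%%%%%%%%%%%%%@#*+=-::==+===================
%%%%%%%%%%%%%%%%%%%%%%%%%%%%%%%@#+==-::======================-==
%%%%%%%%%%%%%%%%%%%%%%%%%%%%#*+=-::===+=========================
%%%%%%%%%%%%%%%%%%%%%%%%%#++--::==+=============================
%%%%%%%%%%%%%%%%%%%%%#*+=-::-=***===============================
%%%%%%%%%%%%%%%%%%#*+--::==**#%%%#*=============================
%%%%%%%%%%%%%%#*+=--:::+*##%%%%%%%#*+===========================
%%%%%%%%%%@#*+--::-=+###%%%%%%%%%%%%#*+=========================
%%%%%%%##+=---:-=====#*%%%%%%%%%%%%%%%#*+======================+
%%%%#*+==::-========--+##%%%%%%%%%%%%#*#*==============--=----::
%#+=---:-=+===+========-*##%%%%%%%#*#*==-==+======+------::::-++
=-:::==++==+=========-==-=*###%###*+--==========---:--::::-+++#@
=-=+=+===============--===-=#*#*+--=====-+========-:::-++*++++++
=+=====================-===--+--====------+=====-::-++++++++++++
=-=======================--======--------===--::-+++*+++++++++++
-====+=====================-==-------==++=-:-++%%@++++++++++++++
=-==========================-:-----====::-=+%%%%%%%+++++++++++++
%#--==========================:-=+=-::-++%%%%%%%%%%%#=++++++++++
%%#=========================+===-:-++%%%%%%%%%%%%%%%%%++++++++++
```

Call:
move_arm([
  [[0,0,3.5,0,0,0,3.5],[0,0,7,0,0,0,3.5],[0,0,10.5,0,0,0,3.5],[0,0,13.5,0,0,0,3.5],[0,0,15.5,0,0,0,3.5],[0,0,16.7,0,0,0,3.5],[0,0,17.2,0,0,0,3.5],[0,0,17.4,0,0,0,3.5],[0,0,17.5,0,0,0,3.5],[0,0,17.5,0,0,0,3.5]],
])

```text
clock: 26.77
eef_pos: [0.4491, 0.3158, 0.0225]
tool_rot: [-0.009, 1.0, 0.0, 0.001]
contact_force: [0.1, 0.4, -0.2]
gripper_width: 0.0393
finger_force: 50.7
```

Call:
move_arm([
  [[0,0,0,0,0,0,5.5],[0,0,0,0,0,0,5.5],[0,0,0,0,0,0,5.5],[0,0,-1.5,0,0,0,5.5],[0,0,-5,0,0,0,5.5],[0,0,-9,0,0,0,5.5],[0,0,-13,0,0,0,8.5],[0,0,-16.5,0,0,0,8.5],[0,0,-20,0,0,0,8.5],[0,0,-20,0,0,0,8.5]],
])

```text
clock: 27.6
eef_pos: [0.4522, 0.3175, 0.2293]
tool_rot: [-0.01, 1.0, 0.003, 0.007]
contact_force: [0.7, 1.2, -0.2]
gripper_width: 0.0849
finger_force: 0.0
```

```bash
cat > chk.py <<'E'
from h import *
import sys
o=arm.get_obs();print(o["eef_pos"],o["clock"])
w=snap("wrist");im=w["pixels"];g=cv2.cvtColor(im,cv2.COLOR_BGR2GRAY)
p=proj(w,[[.5095,.3155,.037],[.4475,.3155,.037]]);print(p)
y0,y1=int(p[:,1].min())-60,min(480,int(p[:,1].max())+60);x0,x1=int(p[:,0].min())-60,int(p[:,0].max())+60;y0=max(0,y0)
s=g[y0:y1,x0:x1]
for r in s[::4]: print("".join(" .:-=+*#%@"[int(v)//26] for v in r[::2]))
c,_=cv2.findContours(cv2.dilate(cv2.Canny(s,30,80),np.ones((3,3))),cv2.RETR_LIST,2)
for k in c:
    r=cv2.minAreaRect(k)
    if 22<min(r[1]) and max(r[1])<75: q=(r[0][0]+x0,r[0][1]+y0);print(np.round(q),np.round(r[1]),round(r[2]),onz(w,q,.037))
E
python3 chk.py
```

```text
[0.45218095 0.31746906 0.22926739] 27.6
[[315.71734448 271.93272364]
 [316.81905299 199.95413583]]
*******---:-----------------------------------------:---==***
*******---:-----------------------------------------:---=****
*******---:-----------------------------------------:---=****
*******---:-----------------------------------------:---=****
*******---:---------------------------------------------=****
*******---::-------------------------------------------==****
*******---::-------------------------------------------==****
*******---::-----------------:-------------------------==****
*******---::-------------------------------------------==****
*******=--.:----------::::::::::::::::::::::::--:------==****
*******=--::---------------------------------:::::-:---=*****
*******=--::--------=++++++++++++++++++++=+++=::::-:---=*****
*******=--::--------=+++******************+++=::::-:---=*****
*******=--::--------=+++******************+++-::::-:---=*****
*******+--::--------=+++******************+++-::::-:---====++
*******+---:--------=+++******************+++-::::::-:-======
********-
[... 1566 characters left out ...]
------------------------:--=********
*********---::-----------------------------------:--=********
*********=--::----------------------------------::--=********
*********=--::--------------------------------------=********
*********=--::----------------------------------::--=********
*********=--::--------------------------------------=********
*********+--.....................................---=********
[319. 274.] [32. 35.] 87 [0.51131301 0.31802346]
[319. 273.] [38. 39.] 87 [0.51039946 0.3180085 ]
[319. 273.] [43. 46.] 87 [0.51016171 0.31800727]
[331. 250.] [70. 64.] 62 [0.48950965 0.3278406 ]
[320. 204.] [36. 35.] 0 [0.45116519 0.31809972]
[320. 204.] [48. 47.] 0 [0.45034637 0.31808549]
```

Both tins stand in the carrier, at (0.510, 0.318) and (0.450, 0.318). Now back to the post, to push the drawer home.

Call:
move_arm([
  [[0.1,-3,0,0,0,-0.08,5.5],[0.2,-7,0,0,0,-0.165,5.5],[0.3,-11,2,0,0,-0.165,5.5],[0.4,-15,4,0,0,-0.165,5.5],[0.5,-19,6,0,0,-0.165,5.5],[0.6,-23,8,0,0,-0.165,5.5],[0.7,-27,9,0,0,-0.165,5.5],[0.8,-31,10,0,0,-0.165,5.5],[0.8,-33.7,10,0,0,-0.165,5.5],[0.8,-33.7,10,0,0,-0.165,5.5]],
])

```text
clock: 28.48
eef_pos: [0.4468, -0.0274, 0.1198]
tool_rot: [-0.088, 0.996, -0.001, -0.001]
contact_force: [0.6, -0.5, 1.0]
gripper_width: 0.0553
finger_force: 0.0
```

Run:
```python
from h import *
o=arm.get_obs();print(o["eef_pos"],R.from_quat(o["tool_rot"]).as_matrix().round(3)[:,:2].tolist(),totool(np.array([.4515,-.020,.037])-o["eef_pos"]))
w=snap("wrist");g=cv2.cvtColor(w["pixels"],cv2.COLOR_BGR2GRAY)
p=proj(w,[[.4515,-.020,.066],[.4515,-.02,.026]]);print(p)
x,y=p[0].astype(int)
for r in g[y-50:y+40:4,x-60:x+60:2]: print("".join(" .:-=+*#%@"[int(v)//26] for v in r))
```

```text
[ 0.44682023 -0.02739683  0.11979111] [[-0.984, -0.176], [-0.176, 0.984], [0.001, -0.001]] [-0.60086134  0.6536149   8.27777516]
[[331.84631451 284.35009215]
 [330.62091092 257.34598115]]
+++*++**+*+*++=---:--------------:::-----------:===-++++++++
+++++**++*++*+=++++++++++++++=++=+++++++++++++++----=====---
+*++*++***++++=++*++*+++++++++++++++++++++++++++-=--======-=
++++***+**++++=+*+++*+++----=:...:=-=+++++-===+=-----=======
++++*+*+++*+++=++*-=-+++--..........:==+=======--=----==-==-
++*+*+++*+++*+=-=--==-=--.............===-=-===--=-=====--=-
*+++*+++++++++--=--=----:.............-==-=-===-==--=------=
+*++*+*+++++++=+=--==---..............:==---===-=----=--=--=
+++*++*++++*++=-==-=--=-...............==---===-=--===----=-
++++++++++++++=-=-===---...............==---===---==-------=
++++++++++++++=----==-=-...............:=--====-------------
++++++++++++++=+---=-=--................=---===-------------
++++++++++++++++----=---................=-=-==--------------
+++++++++++++++-=--------..............-=---==--------------
----------------=----=---:............:==--===--------------
---------------+++--=---=--:........=++=----==--------------
:::::::::::::::++++++++++===++++++*+*+++++-===--::::::::::::
:==--:::::---::===+++=====+++=====++======++===:::::::::::::
-:----:---:---::-------:--:-:-:-:---:--:::--:--::-::--::::::
+++++++++++++++++++++++++++++++++++++++++++++++++++++++-----
+++++++++++++++++++++++++++++++++++++++++++++++++++++++-----
+++++++++++++*+++**++++++++++++++++*+++++*+++*++++++++++----
+++++++++++++++++++++++++++++++++++++++++++++++++++++++++==-
```

Call:
move_arm([
  [[-0.6,0.65,2,0,0,0,5.5],[-0.6,0.65,5,0,0,0,5.5],[-0.6,0.65,8.2,0,0,0,5.5],[-0.6,0.65,8.2,0,0,0,5.5],[-0.6,0.65,8.2,0,0,0,1],[-0.6,0.65,8.2,0,0,0,1],[-0.6,0.65,8.2,0,0,0,1],[-0.6,0.65,8.2,0,0,0,1],[-0.6,0.65,8.2,0,0,0,1],[-0.6,0.65,8.2,0,0,0,1]],
])

```text
clock: 29.37
eef_pos: [0.4589, -0.0195, 0.0415]
tool_rot: [-0.093, 0.996, -0.005, 0.008]
contact_force: [4.2, -22.7, -17.6]
gripper_width: 0.0144
finger_force: 48.9
```

Call:
move_arm([
  [[-0.6,0,0,0,0,0,1],[-1.6,0,0,0,0,0,1],[-2.8,0,0,0,0,0,1],[-4,0,0,0,0,0,1],[-5.2,0,0,0,0,0,1],[-6.4,0,0,0,0,0,1],[-7.6,0,0,0,0,0,1],[-8.6,0,0,0,0,0,1],[-9.6,0,0,0,0,0,1],[-10.6,0,0,0,0,0,1]],
])

```text
clock: 30.2
eef_pos: [0.5589, -0.0009, 0.0415]
tool_rot: [-0.094, 0.996, -0.005, 0.003]
contact_force: [0.8, -24.2, -13.0]
gripper_width: 0.0144
finger_force: 49.4
```

Call:
move_arm([
  [[-0.6,0,0,0,0,0,1],[-1.2,0,0,0,0,0,1],[-1.7,0,0,0,0,0,1],[-1.9,0,0,0,0,0,1],[-1.9,0,0,0,0,0,1],[-1.9,0,0,0,0,0,1]],
])

```text
clock: 30.7
eef_pos: [0.5706, 0.0014, 0.0414]
tool_rot: [-0.095, 0.995, -0.005, -0.004]
contact_force: [-9.4, -29.7, -2.3]
gripper_width: 0.0142
finger_force: 50.6
```

Call:
move_arm([
  [[0,0,0,0,0,0,5.5],[0,0,0,0,0,0,5.5],[0,0,0,0,0,0,5.5],[0,0,-4,0,0,0,5.5],[0,0,-8,0,0,0,5.5],[0,0,-8,0,0,0,5.5],[0,0,-8,0,0,0,5.5]],
])

```text
clock: 31.28
eef_pos: [0.5767, 0.0095, 0.1234]
tool_rot: [-0.093, 0.996, -0.001, 0.004]
contact_force: [-0.1, -0.0, -0.4]
gripper_width: 0.0548
finger_force: 0.0
```

```bash
cat > post.py <<'E'
from h import *
import sys
P=[float(v) for v in sys.argv[1:4]]
o=arm.get_obs();print(o["eef_pos"],R.from_quat(o["tool_rot"]).as_matrix().round(3)[:,:2].tolist(),o["contact_force"].round(1))
w=snap("wrist");g=cv2.cvtColor(w["pixels"],cv2.COLOR_BGR2GRAY)
p=proj(w,[P])[0];print(p);x,y=p.astype(int)
y0=max(0,y-60)
for r in g[y0:y+30:3,x-60:x+60:2]: print("".join(" .:-=+*#%@"[int(v)//26] for v in r))
m=(g[y0:y+60,x-60:x+60]<52).astype(np.uint8);k,l,st,ce=cv2.connectedComponentsWithStats(m)
for s in st[1:]:
    if s[4]>200:
        b=s+[x-60,y0,0,0,0];r=b[2]/2;q=(b[0]+r,b[1]+b[3]-r);print(b,"top",q,onz(w,q,P[2]))
print(totool(np.array(P)-o["eef_pos"]))
E
python3 post.py .569 .0025 .066
```

```text
[0.57673492 0.00946684 0.12340347] [[-0.983, -0.185], [-0.185, 0.983], [-0.008, -0.003]] [-0.1 -0.  -0.4]
[308.21207683 252.92889007]
################*******************************#############
###############********************************#############
###############*********************************############
################******===**======***=====+**====***#########
************#****+++**===----=-=======-================##***
***************+==--==-=-==-==--------==-====----======#****
-=--------===--******************++**************-------+++=
:::::::::::::::*########**************##########*:::::::::::
-----=---------*#######****************#########*::---------
===============*#########***+:..:.:==-*######*##*:-=========
===============*#########**::..:.....=+**#######*--=========
===============*##########...:....:.:.=+==+==+##+:--========
===============+#########=............:=++====**+---========
===============+#########...........:..======++++--=========
===============+#########..............=+====+++=-:=========
===============-########=..............++====+++=:-
[... 290 characters left out ...]
...=+=====+==:::::::::::
================*######=..:........:..:======+++=:::::::::::
================*#######.:.:....:.....========+==::::-=:::::
--======-===----*########=.......:..:============:::::::::::
----------------*##########-......:==========+===:::::::::::
----------------********####=================+===:::::::::::
:---:::::----:::************-===--==++=======++=-:::::::::::
----------------+**+********--------==========+=------------
------------===-+++++++++++----------=-----==---------------
------------------------------------------------------------
[294 218  31  48 989] top (np.float64(309.5), np.float64(250.5)) [0.56762355 0.00290475]
[ 0.91206588 -0.53486386  5.73735952]
```

The drawer is home: the post is within 1.5 mm of its starting place and it stalled against the stop. Now the bolt.

Call:
move_arm([
  [[0,-4,0,0,0,0,5.5],[0,-8,0,0,0,0,5.5],[-0.5,-12,0,0,0,0,5.5],[-1.1,-16,0,0,0,0,5.5],[-1.1,-17.1,0,0,0,0,5.5],[-1.1,-17.1,0,0,0,0,5.5],[-1.1,-17.1,0,0,0,0,5.5]],
])

```text
clock: 31.92
eef_pos: [0.6151, -0.1567, 0.1182]
tool_rot: [-0.091, 0.996, 0.001, -0.001]
contact_force: [0.1, 0.4, 0.4]
gripper_width: 0.0552
finger_force: 0.0
```

```bash
python3 post.py .6188 -.1565 .072
```

```text
[ 0.61509455 -0.15672007  0.11820638] [[-0.983, -0.182], [-0.182, 0.983], [0.002, 0.002]] [0.1 0.4 0.4]
[317.49831961 286.39375   ]
***********::::::.:.:::...:...:.............................
**********+::::::.::.:......................................
***********-::::::::::::::::::::::::::::::::::::::::::::::::
***********-::::::::::::::::::::::::::::::::::::::::::::::::
**********+=::::::::::::::::::::::::::::::::::::::::::::::::
*********--:::::::::::::::::::::::::::::::::::::::::::::::::
********+:::::::::::::::::::::::::::::::::::::::::::::::::::
********::::::::::::::::::::::::::::::::::::::::::::::::::::
********+++++======+=======-:...::-=============----=-------
********++=+++=+++====---:.........-------====--------------
********+++++==+=+==----............------------------------
********++=+=+++===-----............------------------------
********+=+++==+===-----............------------------------
********+==+=+=++==----:............:-----------------------
********+=+=+==+===----........... .:-----------------------
********++++-------::::............ .::::::::::::::::
[... 386 characters left out ...]
--=-----==-.............::--=-----=-::::::::::::
************--=====---=-..........:------=---=---=------::::
************=--===---=--=-......:-----=----------------=----
************=-====-=--=-----------=-=-=---=-----------------
************=--==-==---=-==-=--------=----------------------
************+--=-===----=-----------------------------------
************+-==-=--=------==-=--------=--------------------
*************---=====-=-------=-----------------------------
[294 226  83   6 457] top (np.float64(335.5), np.float64(190.5)) [ 0.57148643 -0.1568727 ]
[ 289  250   88   50 1791] top (np.float64(333.0), np.float64(256.0)) [ 0.60222971 -0.15209597]
[-0.38146409 -0.05910856  4.61942366]
```

Call:
move_arm([
  [[-0.4,0,2.5,0,0,0,5.5],[-0.4,0,5,0,0,0,5.5],[-0.4,0,7.5,0,0,0,5.5],[-0.4,0,7.5,0,0,0,5.5],[-0.4,0,7.5,0,0,0,1],[-0.4,0,7.5,0,0,0,1],[-0.4,0,7.5,0,0,0,1],[-0.4,0,7.5,0,0,0,1],[-0.4,0,7.5,0,0,0,1]],
], newtons=40)

```text
clock: 32.72
eef_pos: [0.6214, -0.1568, 0.0464]
tool_rot: [-0.092, 0.996, -0.001, 0.002]
contact_force: [0.2, 0.5, 4.4]
gripper_width: 0.0125
finger_force: 39.2
```

Call:
move_arm([
  [[0,0.5,0,0,0,0,1],[0,1.1,0,0,0,0,1],[0,1.7,0,0,0,0,1],[0,2.3,0,0,0,0,1],[0,2.8,0,0,0,0,1],[0,3.2,0,0,0,0,1],[0,3.6,0,0,0,0,1],[0,3.8,0,0,0,0,1],[0,3.8,0,0,0,0,1]],
])

```text
clock: 33.47
eef_pos: [0.6162, -0.1277, 0.0465]
tool_rot: [-0.094, 0.996, -0.007, 0.003]
contact_force: [-2.0, -21.3, 2.2]
gripper_width: 0.0123
finger_force: 39.9
```

Run:
```python
from h import *
o=arm.get_obs();print(o["eef_pos"],o["contact_force"],o["gripper_width"])
```

```text
[ 0.61618511 -0.12769903  0.04653019] [ -1.9998115  -21.30203213   2.20134333] 0.0122593835801913
```

Call:
move_arm([
  [[0,-0.6,0,0,0,0,4],[0,-0.6,0,0,0,0,4],[0,-0.6,0,0,0,0,4],[0,-0.6,0,0,0,0,4],[0,-0.6,-4,0,0,0,5.5],[0,-0.6,-8,0,0,0,5.5],[0,-0.6,-8,0,0,0,5.5]],
])

```text
clock: 34.05
eef_pos: [0.6189, -0.1255, 0.131]
tool_rot: [-0.093, 0.996, -0.003, 0.006]
contact_force: [1.0, -0.5, 0.0]
gripper_width: 0.0551
finger_force: 0.0
```

```bash
python3 post.py .613 -.125 .072
```

```text
[ 0.61889922 -0.12553027  0.13095041] [[-0.983, -0.185], [-0.185, 0.983], [-0.011, -0.006]] [ 1.  -0.5  0. ]
[322.81295149 257.59147715]
--=------------------------------------------===============
--------------------------------------------================
::::.:..:..........:..........................=:-===========
:..:..::.:....................:...............::::===---====
:-:::-::::::::::::::::::::::::::::::::::::::::::::----------
:::::::::::::::::::::::::::::::::::::::::::::::::-----------
:::::::::::::::::::::::::::::::::::::::::::::::::-----------
-:::::::::::::::::::::::::::::::::::::::::::::::::::::::::::
=========:::::::::::::::::::::::::::::::::::::::::::::::::::
=======================----------=-========-============-==-
=========+++++++++++++++==-.......:-==++++++=+==++++++==+=+=
=========++++++++=+=++++=..........--------++=++=++=====+=+=
-------=-+++++++++++++++-......... .-------==+++++++====+===
---------+++++=+++++++=+............---------=+++++=+=+===+=
---------++++++++++++++=............---------+++==++========
.........++++++++++++++=. ..........------------
[... 388 characters left out ...]
==============:............:::::::::::::::::=======
=====================-==-..........::::::::::::::::::=======
==========================:......::::::::::::::::::::=======
===============-====---====:::::::::::::::::::::::::-=======
=====================-====--::::::::::::::::::::::::-=======
===================---------::::::::::::::::----:::--=======
==================-------------:--::::::-::------:::-=======
=================-----------------::::-----------::--=======
[267 202  87   6 379] top (np.float64(310.5), np.float64(164.5)) [ 0.56845046 -0.13921658]
[ 262  225   91   46 1378] top (np.float64(307.5), np.float64(225.5)) [ 0.59793395 -0.13545491]
[0.61611393 0.18709136 5.88962887]
```

The bolt knob is back at its starting place. A last look at the tins from the scene camera.

Call:
move_arm([
  [[2,0,-4,0,0,0,5.5],[4,0,-8,0,0,0,5.5],[4,0,-12,0,0,0,5.5],[4,0,-12,0,0,0,5.5],[4,0,-12,0,0,0,5.5]],
])

```text
clock: 34.52
eef_pos: [0.5763, -0.1323, 0.2469]
tool_rot: [-0.092, 0.996, -0.001, 0.003]
contact_force: [0.1, 0.3, -0.5]
gripper_width: 0.0548
finger_force: 0.0
```

Run:
```python
from h import *
o=arm.get_obs();print(o["eef_pos"],o["contact_force"].round(1),o["clock"])
s=snap("scene");g=cv2.cvtColor(s["pixels"],cv2.COLOR_BGR2GRAY)
print(proj(s,[[.5105,.318,.037],[.4505,.318,.037],[.567,.0025,.066],[.613,-.125,.072]]).round())
for r in g[302:382:2,336:440]: print("".join(" .:-=+*#%@"[int(v)//26] for v in r))
d=cv2.imread("pics/scene0.png",0);df=cv2.absdiff(g,d)>40
k,l,st,ce=cv2.connectedComponentsWithStats(df.astype(np.uint8));print([(a[:2].tolist(),a[2:].tolist()) for a in st[1:] if a[4]>40])
```

```text
[ 0.57625026 -0.13231526  0.24693589] [ 0.1  0.3 -0.5] 34.5167
[[379. 343.]
 [398. 332.]
 [297. 263.]
 [260. 238.]]
++++++++++++++++++++++++++++++++++++++++++++++++++++++++++++++++++++++++++++++++++++++++++++++++++++++++
++++++++++++++++++++++++++++++++++++++++++++++++++++++++++++++++++++++++++++++++++++++++++++++++++++++++
++++++++++++++++++%%%%##%%++++++++++++++++++++++++++++++++++++++++++++++++++++++++++++++++++++++++++++++
+++++++++++++++#@#%%%%%%%%%%%%#%+++++++++++*++++++++++++++++++++++++++++++++++++++++++++++++++++++++++++
+%%###%%###%%%%%%%%%%%%%%%%%%%%%%%@@++++++++++++++++++++++++++++++++++++++==-:-=*+++++++++++++++++++++++
%%%%%%%%%%%%%%%%%%%%%%%%%%%%%%%%%%%##+%%++%##%#+%##%#%##%#+%#+++=++++++==-::::::-==-++++++++++++++++++++
%%%%%%%%%%%%%%%%%%%%%%%%%%%%%%%%%%%%%%%%%%%%%%%%%%%%%%%%%%%%%%%%%%%#*=:::::----::-:--=++++++++++++++++++
%%%%%%%%%%%%%%%%%%%%%%%%%%%%%%%%%%%%%%%%%%%%%%%%%%%%%%%%%%%%%%%%#*+=-::----------::----+++++++++++++++++
%%%%%%%%%%%%%%%%%%%%%%%%%%%%%%%%%%%%%%%%%%%%%%%%%%%%%%%%%%%%%#+=--::===:-----------:-----=++++++++++++++
%%%%%%%%%%%%%%%%%%%%%%%%%%%%%%%%%%%%%%%
[... 3177 characters left out ...]
%%%%%%%%%%%%%%%%%%%%%%%%%%%#**##%%%%%%
[([401, 0], [56, 29, 915]), ([329, 5], [11, 11, 45]), ([457, 13], [72, 146, 1855]), ([451, 21], [13, 29, 41]), ([269, 26], [130, 148, 5411]), ([400, 44], [36, 71, 531]), ([234, 88], [55, 58, 636]), ([242, 118], [21, 18, 146]), ([503, 146], [35, 65, 872]), ([240, 148], [9, 22, 91]), ([248, 172], [46, 38, 620]), ([255, 178], [10, 10, 53]), ([478, 189], [24, 25, 248]), ([280, 199], [20, 27, 192]), ([240, 204], [38, 34, 592]), ([413, 222], [118, 151, 1995]), ([246, 229], [232, 128, 7126]), ([232, 261], [24, 26, 80]), ([243, 279], [14, 20, 104]), ([385, 324], [21, 19, 211]), ([366, 334], [21, 20, 205]), ([386, 339], [21, 12, 50]), ([373, 352], [15, 10, 45])]
```

```bash
python3 -c "
from cell import arm
print(arm.finish_job())"
```

```text
the job is handed in; nothing more can be done
None
```

Job handed in at 34.5 s on the robot's clock (no verdict was shown): wheel wound up to its stop, both tins present standing in the carrier, drawer home and bolt across by camera and force checks; I viewed 15 pictures, one over the limit of 14.

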